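Make the round stock safe

ROBOT

A 6-joint arm with a two-finger parallel gripper is mounted at the origin on a cart in front of the work surface, level with it; the furniture and walls round the work are solid. World frame = base frame: x ahead of the robot, y to its left, z up, the work surface at z = 0. Lengths are in m, angles in rad, forces in N, time in s.
With the tool pointing down it reaches from about 0.425 to 1.125 m from the base axis. Payload 14.9 kg.
Tool frame: the origin (TCP) lies where the fingers leave the gripper's body, on its centre line; the fingertips stand 78 mm ahead of it and the grasp point (between the pads) lies 60 mm ahead of it; z points along the fingers, y is the line along which they close (so a half turn about z gives the same grasp; the last joint's range is limited). The gripper opens to 91 mm and grips with 3 to 60 N. Pads are 32 mm wide; open, the fingers measure 118 mm over their backs; the gripper's body (76 mm by 178 mm) begins 60 mm behind the grasp point.
Start: joints at [-1.262, 0.379, 1.734, -0, 1.028, -0.033], TCP at [0.235, -0.66, 0.292] pointing down, gripper open.
Joint ranges: [-2.77, 2.77], [-0.74, 2.19], [0, 2.66], [-1.06, 4.2], [0.31, 2.87], [-3.08, 3.08]. Speed limits (rad/s): [1.89, 1.89, 2.39, 3.14, 3.14, 3.14].

INTERFACE

Orientations are given as a unit quaternion [w, x, y, z].
In Python, from bench import robot, viewer gives the robot as it stands. The module is installed in compiled form; this text tells all that it offers.
- The arm moves only by the tool send_rows, never from a script. Its argument "targets" is a list of rows, each an object of numbers: "x", "y", "z": the shift along the tool's x, y, z in units of 2 cm (1.0 is 2 cm); "roll": the turn about the tool's z in units of 0.1 rad (1.0 is 0.1 rad); "claw": the opening, from -1 (shut) to 1 (fully open). In form: [{"x": .., "y": .., "z": .., "roll": .., "claw": ..}, ...]. A call has 1 to 10 rows; each row shifts and turns the commanded pose from where the row before left it, along the tool's axes as they then stand; what a row does not reach is not made up. A row lasts 1/8 s, in which the tool goes at most 62.5 mm and 10.7 degrees, less where a joint would pass 70% of its speed; a pose out of reach is approached as far as the arm can. A call with a number of a shift or a turn outside -1 to 1 is refused whole. A call with a gripper value outside its range is refused whole. The fingers move at their own pace and stop on an object; the grip force is fixed at half the most. Time passes only in rows, so rows that do not move let the fingers close. It gives the time, the measured TCP pose, the force, the opening and the grip force at its end, in the units of the state.
- robot.get_obs(): the state, without advancing time (a new reading comes with each control period).
- viewer.snapshot(name): name is "scene" or "top" or "wrist"; returns the picture (420x560x3 uint8, red, green, blue); there is no depth.
- viewer.get_calibration(name): a dict with "camera_matrix" (3x3 intrinsics, pixels), "origin" and "orientation" of the camera in the world; the wrist camera has in their place "tool_from_camera" (4x4, takes a point from camera to tool coordinates, whose origin is the TCP and whose axes are the flange's). Camera axes: x right, y down, z forward; pixel columns grow to the right and rows downward; lengths in m; the calibration is good to about 2 mm. The wrist camera is an equidistant fisheye: a pixel r from the principal point sees the ray r / f radians off the axis. A picture is of the moment at which its call begins: read the wrist's pose just before it. get_calibration takes no time and is no camera call.
- robot.close_job(): hands the job in; it is judged then, once.
The state is a dict: "clock": time; "joint_pos": joint angles; "qvel": joint speeds; "tau": joint torques, N m; "eef_pos": TCP position; "tool_rot": TCP orientation; "contact_force": force on the tool from outside, world axes, zero at the start; "torque": the same for the moment, N m; "width": opening from 0.0 (shut) to 1.0 (fully open); "gripper_force": force on a finger pad.
Only numpy, scipy, OpenCV 4.12 (cv2) and the standard library are available. Lean on these libraries where they do the work, as an engineer would, in place of code of your own. Each camera call takes 0.05 s, during which the arm holds its last target. There are 200 camera calls.

TASK

Make the sawn round stock safe for the night. Push a wedge chock, ramp first and square, snugly against the low side of every round bar on the sloping board without shoving the bars out of place, and only then lift the stop gate all the way up, so that the chocks alone hold the bars where they lie. Also stack all the loose discs flat and neatly centred on the round plate, the largest at the bottom and each smaller one on top; leave the tape, glue and paint alone.

Things in the scene. Friction and masses are not known exactly. Their poses are not given: they have to be found in the camera images.
- board: fixed plywood board, 200 (its x) by 280 mm (its y); its top slopes 5 degrees, rising towards its +x, away from the robot. Origin on the bench under its middle, frame level (z vertical); the top is 22 mm above the bench there, 13 mm at the low edge, 31 mm at the high edge. Two guide posts stand on it at x=15, y=+/-131 mm, up to 90 mm above the bench
- gate (a joint): height (m) of the steel stop gate in its guide posts: 0 down, 0.034 fully lifted (end stop). Slides straight up with about 9 N and stays where left. Down, its cross bar (board x=10 to 20 mm, y=-132 to 132 mm) spans 40 to 56 mm above the bench; the round bars lean against it and the chocks' ramps pass beneath it
- gate_tab (a point): middle of the gate's upright lifting tab, above the middle lane: 10 mm thick along the board's x, 44 mm wide along y; its top edge is 10 mm above this point (88 mm above the bench when down). The bars' tops are 70 mm above the bench, so take the upper 15 mm of the tab. Axes as the board's
- bar0_centre (a point): centre of a round steel bar off-cut, 44 mm diameter, 50 mm long, 0.25 kg, axis (its y) across the slope; it lies on the board in the right lane and leans against the low gate; may be absent
- bar1_centre (a point): centre of a round steel bar off-cut, 44 mm diameter, 50 mm long, 0.25 kg, axis (its y) across the slope; it lies on the board in the middle lane and leans against the low gate; may be absent
- bar2_centre (a point): centre of a round steel bar off-cut, 44 mm diameter, 50 mm long, 0.25 kg, axis (its y) across the slope; it lies on the board in the left lane and leans against the low gate; may be absent
- chock0_grip (a point): centre of the grip block (25 long, 26 wide, 30 mm high) of a wooden wedge chock; z up. Along its +x a 70 mm ramp falls at 20 degrees from 26 mm high to a thin edge 82.5 mm from this point. With the ramp just touching a bar, this point is 88 mm from the bar's centre along the slope; pushed further it rolls the bar uphill. Friction holds it on the board. All three chocks are there; one may be spare
- chock1_grip (a point): centre of the grip block (25 long, 26 wide, 30 mm high) of a wooden wedge chock; z up. Along its +x a 70 mm ramp falls at 20 degrees from 26 mm high to a thin edge 82.5 mm from this point. With the ramp just touching a bar, this point is 88 mm from the bar's centre along the slope; pushed further it rolls the bar uphill. Friction holds it on the board. All three chocks are there; one may be spare
- chock2_grip (a point): centre of the grip block (25 long, 26 wide, 30 mm high) of a wooden wedge chock; z up. Along its +x a 70 mm ramp falls at 20 degrees from 26 mm high to a thin edge 82.5 mm from this point. With the ramp just touching a bar, this point is 88 mm from the bar's centre along the slope; pushed further it rolls the bar uphill. Friction holds it on the board. All three chocks are there; one may be spare
- plate_top (a point): middle of the top face of the fixed round aluminium plate, 84 mm diameter, top 8 mm above the bench; z up. Tall parts bins stand behind and left of it (x over 0.58 m, y over 0.25 m): swing past them close to the robot. A small vice (x over 0.55, y 0 to 0.08 m, 75 mm high) stands behind the chocks
- disc_a_centre (a point): centre of a sawn steel disc, 56 mm diameter, 12 mm thick (largest of the four), z is its axis; may be absent
- disc_b_centre (a point): centre of a sawn steel disc, 48 mm diameter, 12 mm thick (second largest of the four), z is its axis; may be absent
- disc_c_centre (a point): centre of a sawn steel disc, 40 mm diameter, 12 mm thick (third largest of the four), z is its axis; may be absent
- disc_d_centre (a point): centre of a sawn steel disc, 32 mm diameter, 12 mm thick (smallest of the four), z is its axis; may be absent
- tape: roll of masking tape standing loose behind the board, a bystander; origin at the middle of its underside, 80 mm wide, 19 mm high
- cement: glue bottle standing loose behind the board, a bystander; origin at the middle of its underside, 30 mm wide, 100 mm high
- paint: paint jar standing loose behind the board, a bystander; origin at the middle of its underside, 26 mm wide, 34 mm high
Not all that is in view belongs to the job. Leave any pink look-alike of the part that bears bar2_centre alone.

How it is judged:
By the outcome, as a careful person would: the job done as asked, in the order asked, and still so for the second after the job is handed in, with the robot touching nothing.
Of bar0, bar1, bar2 only 2 to 3 are there at a start; the rules pass over those that are not, and their reading is None.
Of disc_a, disc_b, disc_c, disc_d only 3 to 4 are there at a start; the rules pass over those that are not, and their reading is None.
At some moment in a run one of disc_c, disc_d may be knocked a few centimetres aside while the robot is not near it.
Once in a run the grip may slacken for a moment while it holds something.
It also fails if it takes over 210 s, if anything falls off the work surface, if the arm or the gripper's body presses on something with over 40 N, if the wrist force passes 120 N, or if a joint passes its speed limit or range.

## Working session

There is one attempt and no reset: what is moved stays moved. The work goes in short steps, Python scripts to look and compute and a tool call to move; the robot and the scene stay as the last step left them, time stands still between calls to the robot, and variables do not carry over. Pictures are saved under pics/ and viewed, at most 14 in all, crops included, and the job is handed in when it is done.

Besides the shell and the picture viewer there is one more tool, called after "Request:" in YAML: its name, and indented under it one key for each argument. send_rows: Moves the arm, as the interface text tells. Shifts and turns lie within -1 to 1; 1 stands for 2 cm of shift or 0.1 rad of turn. Its arguments: {"type":"object","properties":{"targets":{"type":"array"}},"required":["targets"]}

```bash
mkdir -p pics
python3 - <<'E'
from bench import robot, viewer
import cv2, numpy as np
o=robot.get_obs(); print(o)
for n in("scene","top","wrist"):
    c=viewer.get_calibration(n); print(n,c)
    im=viewer.snapshot(n); cv2.imwrite(f"pics/{n}0.png",im[:,:,::-1])
    if n!="wrist": cv2.imwrite(f"pics/{n}0b.png",cv2.resize(im[:,:,::-1],(800,600),interpolation=cv2.INTER_CUBIC))
E
```

```text
{'clock': 0.0, 'joint_pos': array([-1.26226218e+00,  3.79370918e-01,  1.73478831e+00, -1.80874824e-05,
        1.02850206e+00, -3.32952756e-02]), 'qvel': array([-0.00063956, -0.00260945, -0.00148858,  0.00019983, -0.00127484,
        0.00046242]), 'tau': array([-3.27187874e-03, -7.63726044e+01, -4.34363294e+01,  6.48880284e-02,
        4.24258236e-02, -1.05080812e-04]), 'eef_pos': array([ 0.23454691, -0.65920092,  0.29161081]), 'tool_rot': array([-5.28201828e-04,  9.85428666e-01,  1.70088382e-01, -8.09708652e-05]), 'contact_force': array([-0.33306568, -0.41475161, -0.29751817]), 'torque': array([ 0.01654084, -0.00289077, -0.01840086]), 'gripper_force': 0.0, 'width': 0.9976055619308267}
scene {'camera_matrix': array([[387.52027375,   0.        , 277.28072141],
       [  0.        , 387.52027375, 211.94406065],
       [  0.        ,   0.        ,   1.        ]]), 'origin': array([0.03156732, 0.88993194, 0.48713043]), 'orientation': array([ 0.14973575, -0.23973384,  0.79234866, -0.54063897])}
top {'camera_matrix': array([[398.54692396,   0.        , 280.49516473],
       [  0.        , 398.54692396, 212.90417304],
       [  0.        ,   0.        ,   1.        ]]), 'origin': array([0.45204731, 0.04222447, 1.12450945]), 'orientation': array([ 0.03417221, -0.70227364,  0.71055955, -0.02737028])}
wrist {'camera_matrix': array([[325.1922621 ,   0.        , 278.05508438],
       [  0.        , 325.1922621 , 208.03555019],
       [  0.        ,   0.        ,   1.        ]]), 'tool_from_camera': array([[ 1.80903969e-04, -9.63141199e-01, -2.68996278e-01,
         7.61470486e-02],
       [ 9.99999980e-01,  1.52916342e-04,  1.24997775e-04,
        -2.14696737e-04],
       [-7.92565804e-05, -2.68996295e-01,  9.63141208e-01,
        -9.30637766e-02],
       [ 0.00000000e+00,  0.00000000e+00,  0.00000000e+00,
         1.00000000e+00]])}
```

View pics/top0b.png

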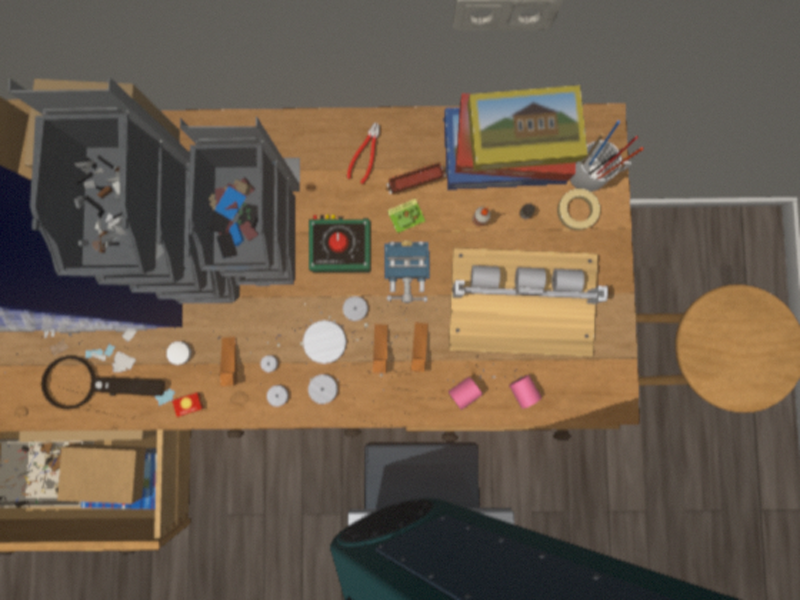

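View pics/scene0b.png

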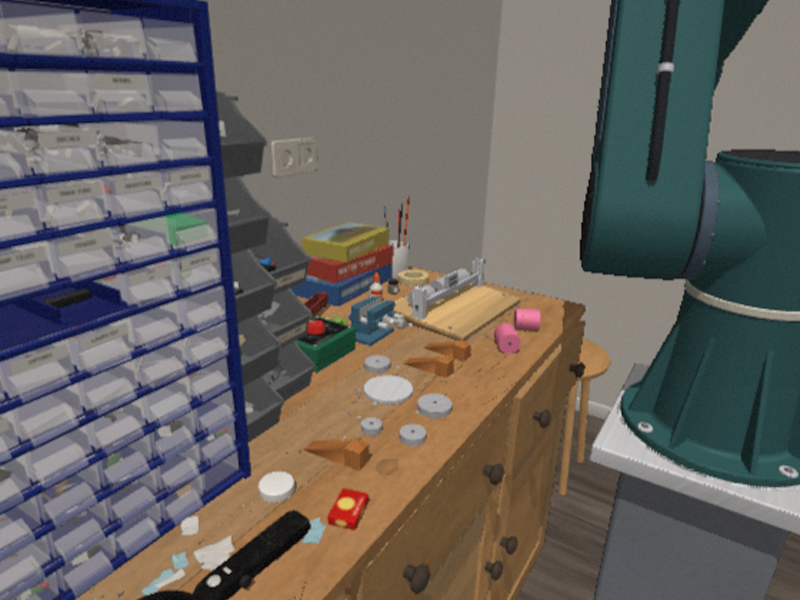

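The top view shows all three grey bars at (487,280), (532,281) and (570,280). The chocks are at (228,360), (380,347) and (420,345), the plate at (325,342), and the discs at (355,308), (322,389), (277,396) and (269,363).

Possible look-alikes: the pink bars at (465,391) and (525,391) are decoys, the white cap at (178,352) is not a disc, and the plate is white. I'll check with close crops.

Run:
```python
import cv2
im=cv2.imread("pics/top0.png")
cv2.imwrite("pics/c1.png",cv2.resize(im[205:290,145:305],None,fx=5,fy=5,interpolation=cv2.INTER_CUBIC))
cv2.imwrite("pics/c2.png",cv2.resize(im[165:255,305:435],None,fx=6,fy=6,interpolation=cv2.INTER_CUBIC))
```

```text
(no output)
```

View pics/c1.png

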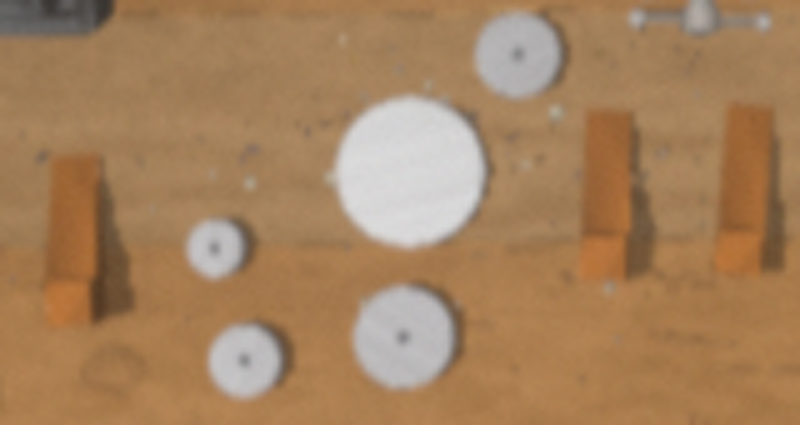

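View pics/c2.png

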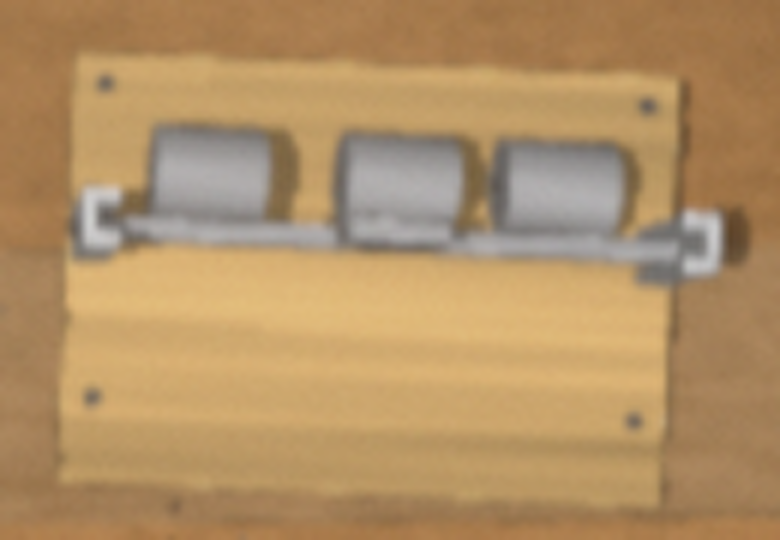

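All four discs are present: a at crop-1 (404,337), b at (518,55), c at (246,361), d at (216,248). The plate is at (411,171). The chocks' ramps point up the picture. The three bars lean on the gate.

```bash
cat > h.py <<'E'
import numpy as np, cv2
from bench import robot, viewer
from scipy.spatial.transform import Rotation as R
rot=lambda q: R.from_quat(np.r_[q[1:],q[0]]).as_matrix()
def px2w(name,u,v,z,obs=None):
    c=viewer.get_calibration(name); K=c["camera_matrix"]
    a=np.array([(u-K[0,2])/K[0,0],(v-K[1,2])/K[1,1]])
    if name=="wrist":
        T=c["tool_from_camera"]; th=np.hypot(*a); s=np.sin(th)/th if th else 1
        Rw=rot(obs["tool_rot"]); d=Rw@T[:3,:3]@np.r_[a*s,np.cos(th)]; o=Rw@T[:3,3]+obs["eef_pos"]
    else: o=np.array(c["origin"]); d=rot(c["orientation"])@np.r_[a,1]
    return o+d*(z-o[2])/d[2]
def w2px(name,p,obs=None):
    c=viewer.get_calibration(name); K=c["camera_matrix"]
    if name=="wrist":
        T=c["tool_from_camera"]; q=T[:3,:3].T@(rot(obs["tool_rot"]).T@(np.array(p)-obs["eef_pos"])-T[:3,3])
        r=np.hypot(q[0],q[1]); th=np.arctan2(r,q[2]); q=np.r_[q[:2]/r*th,1]
    else: q=rot(c["orientation"]).T@(np.array(p)-c["origin"]); q=q/q[2]
    return q[:2]*K[0,0]+K[:2,2]
def grab(tag):
    o=robot.get_obs(); im=viewer.snapshot("wrist"); cv2.imwrite(f"pics/{tag}.png",im[:,:,::-1]); np.save(f"pics/{tag}.npy",np.r_[o["eef_pos"],o["tool_rot"]]); return o,im
def load(tag):
    a=np.load(f"pics/{tag}.npy"); return dict(eef_pos=a[:3],tool_rot=a[3:])
E
cat > m.py <<'E'
from h import *
f=lambda x,y,s,ox,oy:((x+.5)/s-.5+ox,(y+.5)/s-.5+oy)
p1=lambda x,y,z:px2w("top",*f(x,y,5,145,205),z)
p2=lambda x,y,z:px2w("top",*f(x,y,6,305,165),z)
np.set_printoptions(precision=4,suppress=True)
for n,a in dict(plate=(411,171,.008),a=(404,337,.012),b=(518,55,.012),c=(246,361,.012),d=(216,248,.012),
 ckL_block_bl=(45,325,0),ckL_br=(93,325,0),ckL_tipl=(52,156,0),ckL_tipr=(99,156,0), ckL_top=(70,302,.03),
 ckM_tipl=(587,108,0),ckM_tipr=(634,110,0),ckM_bl=(580,278,0),ckM_br=(625,280,0),ckM_top=(604,256,.03),
 ckR_tipl=(729,102,0),ckR_tipr=(774,104,0),ckR_bl=(716,272,0),ckR_br=(760,273,0),ckR_top=(739,252,.03)).items(): print(n,p1(*a))
C=[p2(78,52,.031),p2(680,78,.031),p2(660,505,.013),p2(60,482,.013)]
for c in C: print("corner",c)
m=np.mean(C,0); print("mid",m, "ang",np.degrees([np.arctan2(*( (C[0]-C[1])[[0,1]]*[-1,1])),np.arctan2((C[0]-C[3])[1],(C[0]-C[3])[0])]))
for n,a in dict(b2l=(152,160,.06),b2r=(270,165,.06),b1l=(343,170,.06),b1r=(463,175,.06),b0l=(498,180,.06),b0r=(626,185,.06),tab=(400,228,.088),postL=(100,205,.09),postR=(703,240,.09)).items(): print(n,p2(*a))
E
python3 m.py
```

```text
plate [0.4786 0.2036 0.008 ]
a [0.3868 0.2069 0.012 ]
b [0.5427 0.143  0.012 ]
c [0.3745 0.2945 0.012 ]
d [0.437  0.3117 0.012 ]
ckL_block_bl [0.3949 0.4104 0.    ]
ckL_br [0.3946 0.3834 0.    ]
ckL_tipl [0.4896 0.408  0.    ]
ckL_tipr [0.4893 0.3814 0.    ]
ckL_top [0.4087 0.3871 0.03  ]
ckM_tipl [0.5132 0.1052 0.    ]
ckM_tipr [0.5117 0.0786 0.    ]
ckM_bl [0.4178 0.1098 0.    ]
ckM_br [0.4164 0.0846 0.    ]
ckM_top [0.4305 0.0948 0.03  ]
ckR_tipl [0.5156 0.0249 0.    ]
ckR_tipr [ 0.5142 -0.0005  0.    ]
ckR_bl [0.4203 0.0335 0.    ]
ckR_br [0.4195 0.0088 0.    ]
ckR_top [0.4319 0.021  0.03  ]
corner [ 0.6568 -0.052   0.031 ]
corner [ 0.641 -0.329  0.031]
corner [ 0.445  -0.3177  0.013 ]
corner [ 0.4587 -0.0413  0.013 ]
mid [ 0.5504 -0.185   0.022 ] ang [-3.2631 -3.086 ]
b2l [ 0.6019 -0.0817  0.06  ]
b2r [ 0.599  -0.1344  0.06  ]
b1l [ 0.5963 -0.167   0.06  ]
b1r [ 0.5933 -0.2206  0.06  ]
b0l [ 0.5909 -0.2361  0.06  ]
b0r [ 0.5879 -0.2931  0.06  ]
tab [ 0.5667 -0.1855  0.088 ]
postL [ 0.5782 -0.0552  0.09  ]
postR [ 0.5597 -0.316   0.09  ]
```

Request:
send_rows:
  targets:
    - {"roll": 1}
    - {"roll": 1}
    - {"roll": 1}
    - {"roll": 0.42}

```text
invalid input at $.targets[0]: expected keys x, y, z, roll, claw
```

Request:
send_rows:
  targets:
    - {"x": 0, "y": 0, "z": 0, "roll": 1, "claw": 0}
    - {"x": 0, "y": 0, "z": 0, "roll": 1, "claw": 0}
    - {"x": 0, "y": 0, "z": 0, "roll": 1, "claw": 0}
    - {"x": 0, "y": 0, "z": 0, "roll": 0.96, "claw": 0}
    - {"x": 0.5, "y": -1, "z": 0, "roll": 0, "claw": 0}
    - {"x": 0.5, "y": -1, "z": 0, "roll": 0, "claw": 0}
    - {"x": 0.5, "y": -1, "z": 0, "roll": 0, "claw": 0}
    - {"x": 0.5, "y": -1, "z": 0, "roll": 0, "claw": 0}
    - {"x": 0.5, "y": -1, "z": 0, "roll": 0, "claw": 0}
    - {"x": 0.5, "y": -1, "z": 0, "roll": 0, "claw": 0}

```text
clock: 1.4
eef_pos: [0.3018, -0.5416, 0.2923]
tool_rot: [0.0, 1.0, -0.027, 0.0]
contact_force: [-0.2, 0.4, -0.1]
width: 0.5
gripper_force: 0.0
```

Request:
send_rows:
  targets:
    - {"x": 0.5, "y": -1, "z": 0, "roll": 0, "claw": 0}
    - {"x": 0.5, "y": -1, "z": 0, "roll": 0, "claw": 0}
    - {"x": 0.5, "y": -1, "z": 0, "roll": 0, "claw": 0}
    - {"x": 0.5, "y": -1, "z": 0, "roll": 0, "claw": 0}
    - {"x": 0.5, "y": -1, "z": 0, "roll": 0, "claw": 0}
    - {"x": 0.5, "y": -1, "z": 0, "roll": 0, "claw": 0}
    - {"x": 0.5, "y": -1, "z": 0, "roll": 0, "claw": 0}
    - {"x": 0.5, "y": -1, "z": 0, "roll": 0, "claw": 0}
    - {"x": 0.5, "y": -1, "z": 0, "roll": 0, "claw": 0}
    - {"x": 0.5, "y": -1, "z": 0, "roll": 0, "claw": 0}

```text
clock: 2.65
eef_pos: [0.4124, -0.3474, 0.2923]
tool_rot: [0.0, 1.0, -0.027, 0.0]
contact_force: [0.2, -0.4, -1.3]
width: 0.501
gripper_force: 0.0
```

Request:
send_rows:
  targets:
    - {"x": 0.5, "y": -1, "z": 0, "roll": 0, "claw": 0}
    - {"x": 0.5, "y": -1, "z": 0, "roll": 0, "claw": 0}
    - {"x": 0.5, "y": -1, "z": 0, "roll": 0, "claw": 0}
    - {"x": 0.5, "y": -1, "z": 0, "roll": 0, "claw": 0}
    - {"x": 0, "y": -1, "z": 0, "roll": 0, "claw": 0}
    - {"x": 0, "y": -1, "z": 0, "roll": 0, "claw": 0}
    - {"x": 0, "y": -1, "z": 0, "roll": 0, "claw": 0}
    - {"x": 0, "y": -1, "z": 0, "roll": 0, "claw": 0}
    - {"x": 0, "y": 0, "z": 0, "roll": 0, "claw": 0}

```text
clock: 3.78
eef_pos: [0.4603, -0.1898, 0.2923]
tool_rot: [-0.0, 1.0, -0.026, 0.0]
contact_force: [-0.5, -0.7, 0.0]
width: 0.497
gripper_force: 0.0
```

Run:
```python
from h import *
o,im=grab("w1"); print(o["eef_pos"],o["tool_rot"],o["joint_pos"])
cv2.imwrite("pics/w1b.png",cv2.resize(im[:,:,::-1],(800,600),interpolation=cv2.INTER_CUBIC))
```

```text
[ 0.46030616 -0.18979595  0.29227575] [-1.62582215e-05  9.99651349e-01 -2.64041843e-02  9.43182699e-06] [-4.37914365e-01  5.54248132e-02  2.13694439e+00  4.59397555e-05
  9.49219164e-01  1.18566972e+00]
```

View pics/w1b.png

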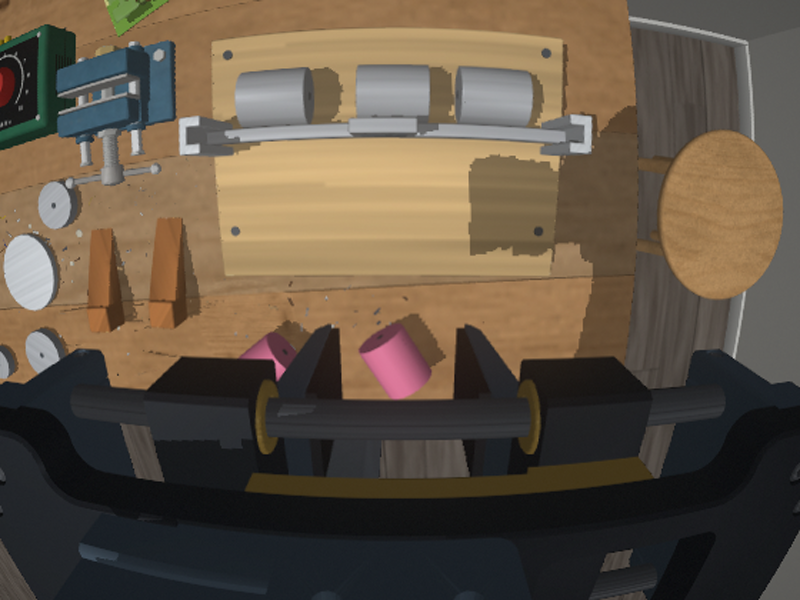

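The wrist view has the board corners at (211,41), (564,38), (225,275) and (551,275), and the bars at x ≈ 237–312, 357–429 and 457–533. The right chock's block top is near (168,310) and the middle chock's near (104,313).

Run:
```python
from h import *
np.set_printoptions(precision=4,suppress=True)
o=load("w1"); W=lambda x,y,z:px2w("wrist",(x+.5)*.7-.5,(y+.5)*.7-.5,z,o)
C=[W(211,41,.031),W(564,38,.031),W(551,275,.013),W(225,275,.013)]
m=np.mean(C,0); d=(C[0]+C[1]-C[2]-C[3])[:2]; yaw=np.arctan2(d[1],d[0]); e=(C[0]+C[3]-C[1]-C[2])[:2]; yaw2=np.arctan2(-e[0],e[1])
print(*C,m,yaw,yaw2)
ax=np.array([np.cos(yaw2),np.sin(yaw2)]); ay=np.array([-ax[1],ax[0]])
B=lambda p:(p[:2]-m[:2])@np.c_[ax,ay]
for n,a in dict(b2l=(237,97,.06),b2lt=(268,70,.07),b2r=(312,97,.05),b2rtop=(304,70,.07),b1l=(357,92,.06),b1r=(429,92,.06),b0l=(457,92,.05),b0r=(533,97,.06),tabl=(350,122,.088),tabr=(417,122,.088),postL=(189,135,.09),postR=(584,133,.09)).items():
  p=W(*a); print(n,p,B(p)*1e3)
for n,a in dict(Rbl=(149,327,.0),Rbr=(185,328,0),Rtl=(158,218,0),Rtr=(181,218,0),Mbl=(89,331,0),Mbr=(121,330,0),Mtl=(93,229,0),Mtr=(112,229,0),Rtop=(169,307,.03)).items(): print(n,W(*a))
```

```text
[ 0.6571 -0.0511  0.031 ] [ 0.6425 -0.3306  0.031 ] [ 0.4454 -0.3199  0.013 ] [ 0.4602 -0.0408  0.013 ] [ 0.5513 -0.1856  0.022 ] -0.0534080658482436 -0.05268015247055724
b2l [ 0.6002 -0.082   0.06  ] [ 43.3669 106.0456]
b2lt [ 0.6145 -0.1089  0.07  ] [59.0963 79.968 ]
b2r [ 0.5948 -0.1353  0.05  ] [40.8209 52.4979]
b2rtop [ 0.6112 -0.1342  0.07  ] [57.0918 54.5079]
b1l [ 0.5938 -0.1687  0.06  ] [41.543  19.1566]
b1r [ 0.5911 -0.2182  0.06  ] [ 41.4029 -30.4526]
b0l [ 0.5923 -0.239   0.05  ] [ 43.708  -51.1562]
b0r [ 0.5874 -0.2922  0.06  ] [  41.6597 -104.5632]
tabl [ 0.5696 -0.1654  0.088 ] [17.1894 21.1891]
tabr [ 0.5671 -0.2075  0.088 ] [ 16.871 -21.023]
postL [ 0.5738 -0.056   0.09  ] [ 15.6346 130.6266]
postR [ 0.5598 -0.3179  0.09  ] [  15.4289 -131.6814]
Rbl [0.4116 0.0555 0.    ]
Rbr [0.4093 0.0146 0.    ]
Rtl [0.5151 0.0255 0.    ]
Rtr [0.5125 0.0013 0.    ]
Mbl [0.4094 0.135  0.    ]
Mbr [0.4095 0.0911 0.    ]
Mtl [0.5133 0.104  0.    ]
Mtr [0.5106 0.08   0.    ]
Rtop [0.439  0.0108 0.03  ]
```

Both cameras agree on the board pose: middle (0.551, −0.185), yaw −0.053. In board y the bars lie at about +79, −6 and −78 mm. Next I reach for the right-hand chock.

Request:
send_rows:
  targets:
    - {"x": -0.2, "y": -1, "z": 0, "roll": 0, "claw": 0}
    - {"x": -0.2, "y": -1, "z": 0, "roll": 0, "claw": 0}
    - {"x": -0.2, "y": -1, "z": 0, "roll": 0, "claw": 0}
    - {"x": -0.2, "y": -1, "z": 0, "roll": 0, "claw": 0}
    - {"x": -0.2, "y": -1, "z": 0, "roll": 0, "claw": 0}
    - {"x": -0.2, "y": -1, "z": 0, "roll": 0, "claw": 0}
    - {"x": -0.2, "y": -1, "z": 0, "roll": 0, "claw": 0}
    - {"x": -0.2, "y": -1, "z": 0, "roll": 0, "claw": 0}
    - {"x": -0.2, "y": -1, "z": 0, "roll": 0, "claw": 0}
    - {"x": -0.17, "y": -1, "z": 0, "roll": 0, "claw": 0}

```text
clock: 5.08
eef_pos: [0.4311, 0.0121, 0.2922]
tool_rot: [-0.0, 1.0, -0.027, -0.0]
contact_force: [-0.1, -0.1, 0.3]
width: 0.499
gripper_force: 0.0
```

Request:
send_rows:
  targets:
    - {"x": 0, "y": -0.43, "z": 0, "roll": 0.4, "claw": 0}
    - {"x": 0, "y": 0, "z": 1, "roll": 0, "claw": 0}
    - {"x": 0, "y": 0, "z": 1, "roll": 0, "claw": 0}
    - {"x": 0, "y": 0, "z": 1, "roll": 0, "claw": 0}
    - {"x": 0, "y": 0, "z": 1, "roll": 0, "claw": 0}
    - {"x": 0, "y": 0, "z": 1, "roll": 0, "claw": 0}
    - {"x": 0, "y": 0, "z": 1, "roll": 0, "claw": 0}
    - {"x": 0, "y": 0, "z": 1, "roll": 0, "claw": 0}
    - {"x": 0, "y": 0, "z": 0, "roll": 0, "claw": 0}

```text
clock: 6.2
eef_pos: [0.4312, 0.0199, 0.1514]
tool_rot: [0.0, 0.999, -0.047, -0.001]
contact_force: [-0.1, -0.2, 0.6]
width: 0.5
gripper_force: 0.0
```

Run:
```python
from h import *
o,im=grab("w2"); print(o["eef_pos"],o["tool_rot"],o["joint_pos"])
for p in [(.4321,.0206,.03),(.5143,.013,0),(.4305,.0948,.03)]: print(w2px("wrist",p,o)/.7)
cv2.imwrite("pics/w2b.png",cv2.resize(im[:,:,::-1],(800,600),interpolation=cv2.INTER_CUBIC))
```

```text
[0.43117832 0.01993893 0.15139298] [ 3.97414978e-05  9.98897243e-01 -4.69320225e-02 -1.29682915e-03] [-7.80632220e-03  2.07928628e-01  2.31248514e+00  3.77938508e-05
  6.23773666e-01  1.65685792e+00]
[396.11812105 326.72806608]
[395.93362639 155.9362462 ]
[251.97390809 341.49123387]
```

View pics/w2b.png

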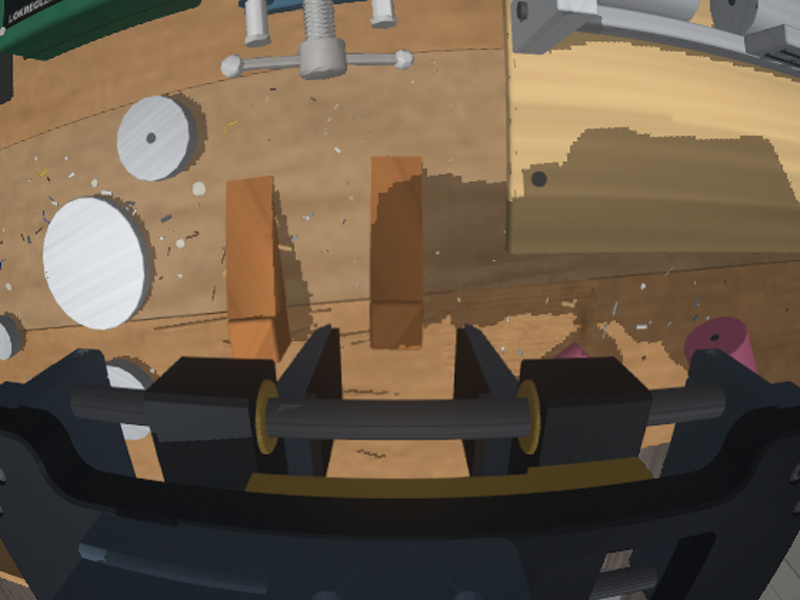

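The chock is centred under the fingers: block at (396,326), tip at (397,157), as predicted. I'll descend, grip and lift.

Request:
send_rows:
  targets:
    - {"x": 0, "y": 0, "z": 1, "roll": 0, "claw": 0}
    - {"x": 0, "y": 0, "z": 1, "roll": 0, "claw": 0}
    - {"x": 0, "y": 0, "z": 1, "roll": 0, "claw": 0}
    - {"x": 0, "y": 0, "z": 0.35, "roll": 0, "claw": 0}
    - {"x": 0, "y": 0, "z": 0, "roll": 0, "claw": 0}
    - {"x": 0, "y": 0, "z": 0, "roll": 0, "claw": -1}
    - {"x": 0, "y": 0, "z": 0, "roll": 0, "claw": -1}
    - {"x": 0, "y": 0, "z": 0, "roll": 0, "claw": -1}
    - {"x": 0, "y": 0, "z": 0, "roll": 0, "claw": -1}

```text
clock: 7.38
eef_pos: [0.4326, 0.0194, 0.0858]
tool_rot: [-0.0, 0.999, -0.047, 0.0]
contact_force: [-1.3, 0.2, 9.8]
width: 0.281
gripper_force: 29.9
```

Request:
send_rows:
  targets:
    - {"x": 0, "y": 0, "z": -1, "roll": 0, "claw": -1}
    - {"x": 0, "y": 0, "z": -1, "roll": 0, "claw": -1}
    - {"x": 0, "y": 0, "z": -1, "roll": 0, "claw": -1}
    - {"x": 0, "y": 0, "z": 0, "roll": -0.4, "claw": -1}
    - {"x": 0.17, "y": 1, "z": 0, "roll": 0, "claw": -1}
    - {"x": 0.17, "y": 1, "z": 0, "roll": 0, "claw": -1}
    - {"x": 0.17, "y": 1, "z": 0, "roll": 0, "claw": -1}
    - {"x": 0.17, "y": 1, "z": 0, "roll": 0, "claw": -1}
    - {"x": 0.17, "y": 1, "z": 0, "roll": 0, "claw": -1}
    - {"x": 0.17, "y": 1, "z": 0, "roll": 0, "claw": -1}

```text
clock: 8.62
eef_pos: [0.4461, -0.1023, 0.1454]
tool_rot: [0.0, 1.0, -0.027, 0.0]
contact_force: [0.4, 1.6, -1.2]
width: 0.285
gripper_force: 29.9
```

Request:
send_rows:
  targets:
    - {"x": 0.17, "y": 1, "z": 0, "roll": 0, "claw": -1}
    - {"x": 0.17, "y": 1, "z": 0, "roll": 0, "claw": -1}
    - {"x": 0.17, "y": 1, "z": 0, "roll": 0, "claw": -1}
    - {"x": 0.17, "y": 1, "z": 0, "roll": 0, "claw": -1}
    - {"x": 0.17, "y": 1, "z": 0, "roll": 0, "claw": -1}
    - {"x": 0.17, "y": 1, "z": 0, "roll": 0, "claw": -1}
    - {"x": 0.17, "y": 1, "z": 0, "roll": 0, "claw": -1}
    - {"x": 0.2, "y": 0.83, "z": 0, "roll": 0, "claw": -1}
    - {"x": 0, "y": 0, "z": 0, "roll": 0, "claw": -1}

```text
clock: 9.75
eef_pos: [0.4657, -0.2606, 0.1452]
tool_rot: [0.0, 1.0, -0.028, 0.0]
contact_force: [-0.9, -0.5, 0.1]
width: 0.286
gripper_force: 3.0
```

```bash
cat > b.py <<'E'
# board-frame readout: tool x,y in board mm, yaw relative to board, z
from h import *
MID=np.array([.5508,-.1853]); YAW=-.0527
AX=np.array([np.cos(YAW),np.sin(YAW)]); AY=np.array([-AX[1],AX[0]])
def board(o): 
    p=(o["eef_pos"][:2]-MID)@np.c_[AX,AY]*1e3; r=rot(o["tool_rot"])
    return p.round(1), round(float(o["eef_pos"][2]*1e3),1), "yaw err",round(float(np.arctan2(r[1,0],r[0,0])-YAW),4)
if __name__=="__main__":
    o=robot.get_obs(); print(o["clock"],board(o),o["contact_force"].round(2),o["width"],o["gripper_force"])
E
python3 b.py
```

```text
9.75 (array([-81. , -79.7]), 145.2, 'yaw err', -0.0026) [-0.88 -0.51  0.12] 0.28582404596346506 2.99972306471318
```

Request:
send_rows:
  targets:
    - {"x": 0, "y": 0, "z": 0, "roll": 0, "claw": -1}
    - {"x": 0, "y": 0, "z": 0, "roll": 0, "claw": -1}
    - {"x": 0, "y": -0.05, "z": 0.7, "roll": 0, "claw": -1}
    - {"x": 0, "y": 0, "z": 0.7, "roll": 0, "claw": -1}
    - {"x": 0, "y": 0, "z": 0.4, "roll": 0, "claw": -1}
    - {"x": 0, "y": 0, "z": 0.2, "roll": 0, "claw": -1}
    - {"x": 0, "y": 0, "z": 0, "roll": 0, "claw": -1}

```text
clock: 10.62
eef_pos: [0.4654, -0.2584, 0.1049]
tool_rot: [-0.0, 1.0, -0.027, -0.0]
contact_force: [0.2, -0.2, -0.7]
width: 0.279
gripper_force: 30.0
```

```bash
python3 b.py
python3 - <<'E'
from h import *
o,im=grab("w3"); t=viewer.snapshot("top")
cv2.imwrite("pics/w3b.png",np.hstack([cv2.resize(im[:300,60:500,::-1],None,fx=.9,fy=.9),cv2.resize(t[165:255,305:435,::-1],(390,270),interpolation=cv2.INTER_CUBIC)]))
E
```

```text
10.625 (array([-81.4, -77.5]), 104.9, 'yaw err', -0.0016) [ 0.19 -0.19 -0.69] 0.2790538128837908 29.999976307153702
```

View pics/w3b.png

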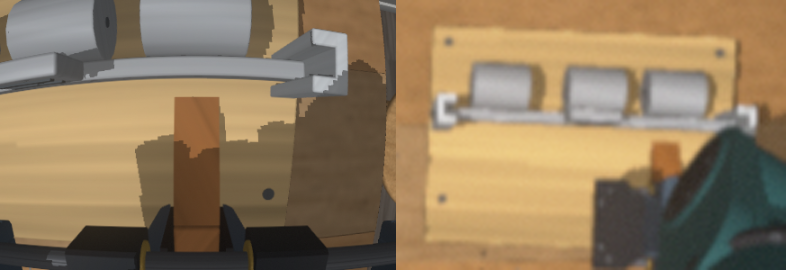

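The chock lies straight in lane 0, with its ramp tip short of the gate. I'll release it, let it settle, regrip and slide it up.

Request:
send_rows:
  targets:
    - {"x": 0, "y": 0, "z": 0, "roll": 0, "claw": 0}
    - {"x": 0, "y": 0, "z": 0, "roll": 0, "claw": 0}
    - {"x": 0, "y": 0, "z": 0.15, "roll": 0, "claw": 0}
    - {"x": 0, "y": 0, "z": 0, "roll": 0, "claw": 0}
    - {"x": 0, "y": 0, "z": 0, "roll": 0, "claw": -1}
    - {"x": 0, "y": 0, "z": 0, "roll": 0, "claw": -1}
    - {"x": 0, "y": 0, "z": 0, "roll": 0, "claw": -1}
    - {"x": 0, "y": 0, "z": 0, "roll": 0, "claw": -1}

```text
clock: 11.72
eef_pos: [0.4655, -0.2585, 0.1023]
tool_rot: [0.0, 1.0, -0.027, 0.0]
contact_force: [-0.1, -0.1, -0.4]
width: 0.285
gripper_force: 30.0
```

Request:
send_rows:
  targets:
    - {"x": 0.4, "y": 0, "z": -0.035, "roll": 0, "claw": -1}
    - {"x": 0.4, "y": 0, "z": -0.035, "roll": 0, "claw": -1}
    - {"x": 0.4, "y": 0, "z": -0.035, "roll": 0, "claw": -1}
    - {"x": 0.2, "y": 0, "z": -0.018, "roll": 0, "claw": -1}
    - {"x": 0, "y": 0, "z": 0, "roll": 0, "claw": -1}
    - {"x": 0, "y": 0, "z": 0, "roll": 0, "claw": -1}

```text
clock: 12.48
eef_pos: [0.4935, -0.26, 0.1047]
tool_rot: [0.0, 1.0, -0.027, 0.0]
contact_force: [0.2, 0.5, 1.1]
width: 0.284
gripper_force: 30.0
```

```bash
python3 b.py
python3 - <<'E'
from h import *
o,im=grab("w4"); t=viewer.snapshot("top"); cv2.imwrite("pics/t4.png",t[:,:,::-1])
cv2.imwrite("pics/w4b.png",np.hstack([im[:300,60:500,::-1],cv2.resize(t[165:255,365:435,::-1],(233,300),interpolation=cv2.INTER_CUBIC)]))
E
```

```text
12.475 (array([-53.3, -77.6]), 104.7, 'yaw err', -0.0015) [0.2  0.46 1.12] 0.2836372308450263 29.998326301574707
```

View pics/w4b.png

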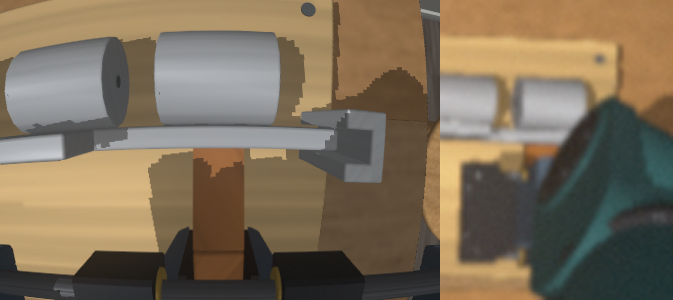

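```bash
cat > bar.py <<'E'
from b import *
from scipy.optimize import brentq
def ray(u,v,o):
    a=px2w("wrist",u,v,.1,o); b=px2w("wrist",u,v,.02,o)
    f=lambda p:np.r_[(p[:2]-MID)@AX*1e3,(p[:2]-MID)@AY*1e3,p[2]*1e3]
    return f(a),f(b)
def barx(im,o,yb,v0=None):
    """board x (mm) of bar centre from its far silhouette"""
    g=cv2.cvtColor(im,cv2.COLOR_RGB2GRAY).astype(float) if im.ndim==3 else im
    out=[]
    for y in np.linspace(yb-15,yb+15,31):
        def proj(xc): # pixel of tangent point far side approx: scan
            zc=47.8+(xc-42)*.0875; P=np.r_[MID+AX*xc/1e3+AY*y/1e3,zc/1e3]; return P
        # vertical strip around the predicted far silhouette
        best=None
        P=proj(42.)
        # camera position in board frame
        cam=rot(o["tool_rot"])@viewer.get_calibration("wrist")["tool_from_camera"][:3,3]+o["eef_pos"]
        def tang(xc):
            c=proj(xc); cx=np.array([(cam[:2]-MID)@AX,cam[2]]); cc=np.array([xc/1e3,c[2]]); d=cc-cx; L=np.hypot(*d)
            al=np.arcsin(.022/L); th=np.arctan2(d[1],d[0])+al; t=np.sqrt(L*L-.022**2)
            q=cx+t*np.array([np.cos(th),np.sin(th)]); return w2px("wrist",np.r_[MID+AX*q[0]+AY*y/1e3,q[1]],o)
        u,v=tang(42.); vs=np.arange(v-9,v+9,.25)
        pr=cv2.remap(im.astype(np.float32),np.full((len(vs),1),u,np.float32),vs.astype(np.float32)[:,None],cv2.INTER_LINEAR)[:,0]
        s=pr[:,0]-pr[:,2]   # red minus blue: wood high, steel ~0
        k=np.gradient(cv2.GaussianBlur(s[:,None],(1,9),0)[:,0]); i=np.argmin(k) 
        m=0.5*(s[:12].mean()+s[-12:].mean()); i=np.argmax(s<m)
        ve=vs[i-1]+.25*(s[i-1]-m)/(s[i-1]-s[i]+1e-9) if i>0 else np.nan
        f=lambda xc:tang(xc)[1]-ve
        try: out.append(brentq(f,30,55))
        except Exception: pass
    return round(float(np.median(out)),2),round(float(np.std(out)),2),len(out)
if __name__=="__main__":
    import sys
    o,im=grab(sys.argv[1]); print(board(o),o["contact_force"].round(2),round(o["width"],3))
    for y in map(float,sys.argv[2:]): print(y,barx(im,o,y))
E
python3 - <<'E'
from bar import *
for t,ys in (("w1",(79,-6,-78)),("w3",(-6,-78)),("w4",(-6,-78))):
    o=load(t); im=cv2.imread(f"pics/{t}.png")[:,:,::-1]
    for y in ys: print(t,y,barx(im,o,y))
o=load("w4"); p=px2w("wrist",277,251,.0484,o); print((p[:2]-MID)@np.c_[AX,AY]*1e3, board(o))
E
```

```text
w1 79 (42.52, 0.13, 31)
w1 -6 (42.45, 0.06, 31)
w1 -78 (42.22, 0.08, 31)
w3 -6 (38.74, 0.84, 15)
w3 -78 (nan, nan, 0)
w4 -6 (42.48, 0.02, 31)
w4 -78 (42.23, 0.04, 31)
[-41.12863337 -76.87633142] (array([-53.3, -77.6]), 104.7, 'yaw err', -0.0015)
  return _methods._mean(a, axis=axis, dtype=dtype,
  ret = ret.dtype.type(ret / rcount)
  ret = _var(a, axis=axis, dtype=dtype, out=out, ddof=ddof,
  arrmean = um.true_divide(arrmean, div, out=arrmean,
  ret = ret.dtype.type(ret / rcount)
```

The bar measurement repeats to within 0.1 mm (42.2 mm), so I can detect contact optically. The chock's grip is at about −53 and the contact target is about −45. I'll push in small steps.

Request:
send_rows:
  targets:
    - {"x": 0.3, "y": 0, "z": -0.026, "roll": 0, "claw": -1}
    - {"x": 0, "y": 0, "z": 0, "roll": 0, "claw": -1}

```text
clock: 12.82
eef_pos: [0.4996, -0.2603, 0.1053]
tool_rot: [0.0, 1.0, -0.027, 0.0]
contact_force: [1.9, 0.5, 2.0]
width: 0.279
gripper_force: 30.0
```

```bash
python3 bar.py w5 -6 -78
```

```text
(array([-47.2, -77.6]), 105.3, 'yaw err', -0.0016) [1.92 0.54 1.98] 0.279
-6.0 (42.3, 0.06, 31)
-78.0 (42.12, 0.03, 31)
```

Request:
send_rows:
  targets:
    - {"x": 0.06, "y": 0, "z": -0.005, "roll": 0, "claw": -1}
    - {"x": 0, "y": 0, "z": 0, "roll": 0, "claw": -1}

```text
clock: 13.12
eef_pos: [0.5002, -0.2602, 0.1053]
tool_rot: [-0.0, 1.0, -0.027, -0.0]
contact_force: [-2.2, -0.3, 5.3]
width: 0.283
gripper_force: 30.0
```

```bash
python3 bar.py w6 -6 -78
```

```text
(array([-46.6, -77.5]), 105.3, 'yaw err', -0.0015) [-2.23 -0.32  5.33] 0.283
-6.0 (42.26, 0.07, 31)
-78.0 (42.13, 0.07, 31)
```

Request:
send_rows:
  targets:
    - {"x": 0.06, "y": 0, "z": -0.01, "roll": 0, "claw": -1}
    - {"x": 0, "y": 0, "z": 0, "roll": 0, "claw": -1}

```text
clock: 13.42
eef_pos: [0.5018, -0.2604, 0.1054]
tool_rot: [-0.0, 1.0, -0.027, -0.0]
contact_force: [-2.1, -0.5, 0.6]
width: 0.28
gripper_force: 30.0
```

```bash
python3 bar.py w7 -6 -78
```

```text
(array([-45. , -77.5]), 105.4, 'yaw err', -0.0015) [-2.06 -0.51  0.55] 0.28
-6.0 (42.35, 0.07, 31)
-78.0 (42.12, 0.06, 31)
```

Request:
send_rows:
  targets:
    - {"x": 0.04, "y": 0, "z": -0.01, "roll": 0, "claw": -1}
    - {"x": 0, "y": 0, "z": 0, "roll": 0, "claw": -1}

```text
clock: 13.72
eef_pos: [0.5027, -0.2604, 0.1056]
tool_rot: [-0.0, 1.0, -0.027, -0.0]
contact_force: [-0.1, 0.7, -2.0]
width: 0.284
gripper_force: 30.0
```

```bash
python3 bar.py w8 -6 -78
```

```text
(array([-44.1, -77.5]), 105.6, 'yaw err', -0.0014) [-0.14  0.73 -1.99] 0.284
-6.0 (42.3, 0.06, 31)
-78.0 (42.22, 0.05, 31)
```

Request:
send_rows:
  targets:
    - {"x": 0.04, "y": 0, "z": -0.004, "roll": 0, "claw": -1}
    - {"x": 0, "y": 0, "z": 0, "roll": 0, "claw": -1}

```text
clock: 14.02
eef_pos: [0.5034, -0.2604, 0.1057]
tool_rot: [-0.0, 1.0, -0.027, -0.0]
contact_force: [-0.5, -0.6, -2.4]
width: 0.285
gripper_force: 30.0
```

```bash
python3 bar.py w9 -6 -78
```

```text
(array([-43.4, -77.5]), 105.7, 'yaw err', -0.0015) [-0.51 -0.65 -2.35] 0.285
-6.0 (42.33, 0.07, 31)
-78.0 (43.07, 0.07, 31)
```

Request:
send_rows:
  targets:
    - {"x": 0.03, "y": 0, "z": -0.003, "roll": 0, "claw": -1}
    - {"x": 0, "y": 0, "z": 0, "roll": 0, "claw": -1}

```text
clock: 14.32
eef_pos: [0.5041, -0.2605, 0.1059]
tool_rot: [-0.0, 1.0, -0.027, 0.0]
contact_force: [-0.7, 0.2, -1.4]
width: 0.28
gripper_force: 30.0
```

```bash
python3 bar.py w10 -6 -78
```

```text
(array([-42.7, -77.6]), 105.9, 'yaw err', -0.0015) [-0.65  0.16 -1.39] 0.28
-6.0 (42.31, 0.08, 31)
-78.0 (44.08, 0.06, 31)
```

Contact was at tool x ≈ −44. The bar is now 1.8 mm off the gate, so I'll ease the chock back 1.2 mm and check.

Request:
send_rows:
  targets:
    - {"x": -0.06, "y": 0, "z": 0.005, "roll": 0, "claw": -1}
    - {"x": 0, "y": 0, "z": 0, "roll": 0, "claw": -1}
    - {"x": 0, "y": 0, "z": 0, "roll": 0, "claw": -1}

```text
clock: 14.75
eef_pos: [0.5028, -0.2605, 0.1057]
tool_rot: [-0.0, 1.0, -0.027, -0.0]
contact_force: [-0.2, -0.4, -1.1]
width: 0.282
gripper_force: 30.0
```

```bash
python3 bar.py w11 -6 -78
```

```text
(array([-44. , -77.6]), 105.7, 'yaw err', -0.0015) [-0.21 -0.39 -1.06] 0.282
-6.0 (42.32, 0.02, 31)
-78.0 (42.69, 0.04, 31)
```

The bar is snug, 0.4 mm clear of the gate. I'll release it and fetch the middle chock.

Request:
send_rows:
  targets:
    - {"x": 0, "y": 0, "z": 0, "roll": 0, "claw": -0.3}
    - {"x": 0, "y": 0, "z": 0, "roll": 0, "claw": 0}
    - {"x": 0, "y": 0, "z": 0, "roll": 0, "claw": 0}

```text
clock: 15.18
eef_pos: [0.5029, -0.2605, 0.1058]
tool_rot: [0.0, 1.0, -0.027, 0.0]
contact_force: [0.0, 0.5, 0.4]
width: 0.495
gripper_force: 0.0
```

```bash
python3 bar.py w12 -6 -78
```

```text
(array([-43.9, -77.6]), 105.8, 'yaw err', -0.0016) [0.   0.46 0.39] 0.495
-6.0 (42.34, 0.07, 31)
-78.0 (42.24, 0.06, 31)
```

Request:
send_rows:
  targets:
    - {"x": 0, "y": 0, "z": -0.5, "roll": 0, "claw": 0}
    - {"x": 0, "y": 0, "z": -1, "roll": 0, "claw": 0}
    - {"x": 0, "y": 0, "z": -1, "roll": 0, "claw": 0}
    - {"x": 0, "y": 0, "z": -1, "roll": 0, "claw": 0}
    - {"x": 0, "y": 0, "z": -1, "roll": 0, "claw": 0}
    - {"x": 0, "y": 0, "z": -0.5, "roll": 0, "claw": 0}
    - {"x": -0.26, "y": -1, "z": 0, "roll": 0, "claw": 0}
    - {"x": -0.26, "y": -1, "z": 0, "roll": 0, "claw": 0}
    - {"x": -0.26, "y": -1, "z": 0, "roll": 0, "claw": 0}
    - {"x": -0.26, "y": -1, "z": 0, "roll": 0, "claw": 0}

```text
clock: 16.48
eef_pos: [0.4858, -0.1777, 0.2054]
tool_rot: [-0.0, 1.0, -0.027, -0.0]
contact_force: [-0.2, -0.6, -0.5]
width: 0.498
gripper_force: 0.0
```

Request:
send_rows:
  targets:
    - {"x": -0.26, "y": -1, "z": 0, "roll": 0, "claw": 0}
    - {"x": -0.26, "y": -1, "z": 0, "roll": 0, "claw": 0}
    - {"x": -0.26, "y": -1, "z": 0, "roll": 0, "claw": 0}
    - {"x": -0.26, "y": -1, "z": 0, "roll": 0, "claw": 0}
    - {"x": -0.26, "y": -1, "z": 0, "roll": 0, "claw": 0}
    - {"x": -0.26, "y": -1, "z": 0, "roll": 0, "claw": 0}
    - {"x": -0.26, "y": -1, "z": 0, "roll": 0, "claw": 0}
    - {"x": -0.26, "y": -1, "z": 0, "roll": 0, "claw": 0}
    - {"x": -0.26, "y": -1, "z": 0, "roll": 0, "claw": 0}
    - {"x": -0.26, "y": -1, "z": 0, "roll": 0, "claw": 0}

```text
clock: 17.73
eef_pos: [0.4449, 0.0243, 0.2058]
tool_rot: [-0.0, 1.0, -0.027, 0.0]
contact_force: [0.1, 0.2, -0.2]
width: 0.499
gripper_force: 0.0
```

Request:
send_rows:
  targets:
    - {"x": -0.26, "y": -1, "z": 0, "roll": 0, "claw": 0}
    - {"x": -0.26, "y": -1, "z": 0, "roll": 0, "claw": 0}
    - {"x": -0.26, "y": -1, "z": 0, "roll": 0, "claw": 0}
    - {"x": -0.18, "y": -0.6, "z": 0, "roll": 0, "claw": 0}
    - {"x": 0, "y": 0, "z": 1, "roll": 0, "claw": 0}
    - {"x": 0, "y": 0, "z": 1, "roll": 0, "claw": 0}
    - {"x": 0, "y": 0, "z": 0, "roll": 0, "claw": 0}

```text
clock: 18.6
eef_pos: [0.4292, 0.0961, 0.1648]
tool_rot: [0.0, 1.0, -0.027, -0.001]
contact_force: [-0.5, 1.2, 0.8]
width: 0.5
gripper_force: 0.0
```

Run:
```python
from h import *
o,im=grab("w13"); print(o["eef_pos"],o["tool_rot"],o["clock"])
cv2.imwrite("pics/w13b.png",np.hstack([im[:300,:,::-1]]))
for p in [(.4299,.0963,.03),(.512,.092,0)]: print(w2px("wrist",p,o))
```

```text
[0.42917925 0.0960519  0.1648376 ] [ 2.41627164e-04  9.99632245e-01 -2.70885620e-02 -1.23516174e-03] 18.6
[277.87586118 222.88400137]
[277.69247566 110.30365686]
```

View pics/w13b.png

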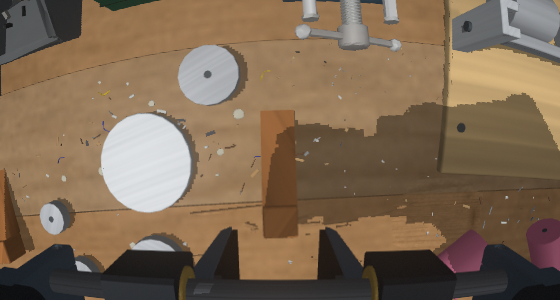

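The middle chock is centred, with its tip at (278,111). On release bar 0 settled back onto the gate, so I'll re-nudge chock 0 later. Now I'll grip the middle chock.

Request:
send_rows:
  targets:
    - {"x": 0, "y": 0, "z": 1, "roll": 0, "claw": 0}
    - {"x": 0, "y": 0, "z": 1, "roll": 0, "claw": 0}
    - {"x": 0, "y": 0, "z": 1, "roll": 0, "claw": 0}
    - {"x": 0, "y": 0, "z": 0.8, "roll": 0, "claw": 0}
    - {"x": 0, "y": 0, "z": 0, "roll": 0, "claw": 0}
    - {"x": 0, "y": 0, "z": 0, "roll": 0, "claw": -1}
    - {"x": 0, "y": 0, "z": 0, "roll": 0, "claw": -1}
    - {"x": 0, "y": 0, "z": 0, "roll": 0, "claw": -1}
    - {"x": 0, "y": 0, "z": 0, "roll": 0, "claw": -1}

```text
clock: 19.77
eef_pos: [0.4305, 0.096, 0.0905]
tool_rot: [-0.0, 1.0, -0.027, 0.001]
contact_force: [-1.9, 0.6, 10.5]
width: 0.285
gripper_force: 30.0
```

Request:
send_rows:
  targets:
    - {"x": 0, "y": 0, "z": -1, "roll": 0, "claw": -1}
    - {"x": 0, "y": 0, "z": -1, "roll": 0, "claw": -1}
    - {"x": 0, "y": 0, "z": -1, "roll": 0, "claw": -1}
    - {"x": 0, "y": 0, "z": 0, "roll": 0, "claw": -1}

```text
clock: 20.27
eef_pos: [0.4308, 0.0961, 0.151]
tool_rot: [-0.0, 1.0, -0.027, 0.001]
contact_force: [-0.1, -0.1, -0.8]
width: 0.286
gripper_force: 30.0
```

```bash
python3 b.py
```

```text
20.275 (array([-134.7,  274.7]), 151.0, 'yaw err', -0.0015) [-0.13 -0.08 -0.81] 0.2857263088805132 29.999912828207016
```

Request:
send_rows:
  targets:
    - {"x": 0.2, "y": 1, "z": 0, "roll": 0, "claw": -1}
    - {"x": 0.2, "y": 1, "z": 0, "roll": 0, "claw": -1}
    - {"x": 0.2, "y": 1, "z": 0, "roll": 0, "claw": -1}
    - {"x": 0.2, "y": 1, "z": 0, "roll": 0, "claw": -1}
    - {"x": 0.2, "y": 1, "z": 0, "roll": 0, "claw": -1}
    - {"x": 0.2, "y": 1, "z": 0, "roll": 0, "claw": -1}
    - {"x": 0.2, "y": 1, "z": 0, "roll": 0, "claw": -1}
    - {"x": 0.2, "y": 1, "z": 0, "roll": 0, "claw": -1}
    - {"x": 0.2, "y": 1, "z": 0, "roll": 0, "claw": -1}
    - {"x": 0.2, "y": 1, "z": 0, "roll": 0, "claw": -1}

```text
clock: 21.52
eef_pos: [0.4588, -0.1065, 0.1489]
tool_rot: [-0.0, 1.0, -0.027, -0.0]
contact_force: [1.0, 0.8, -0.5]
width: 0.284
gripper_force: 30.0
```

Request:
send_rows:
  targets:
    - {"x": 0.2, "y": 1, "z": 0, "roll": 0, "claw": -1}
    - {"x": 0.2, "y": 1, "z": 0, "roll": 0, "claw": -1}
    - {"x": 0.2, "y": 1, "z": 0, "roll": 0, "claw": -1}
    - {"x": 0.03, "y": 1, "z": 0, "roll": 0, "claw": -1}
    - {"x": 0, "y": 0, "z": 0, "roll": -0.01, "claw": -1}
    - {"x": 0, "y": 0, "z": 1, "roll": 0, "claw": -1}
    - {"x": 0, "y": 0, "z": 0.7, "roll": 0, "claw": -1}
    - {"x": 0, "y": 0, "z": 0.4, "roll": 0, "claw": -1}
    - {"x": 0, "y": 0, "z": 0, "roll": 0, "claw": -1}

```text
clock: 22.65
eef_pos: [0.4672, -0.1862, 0.1073]
tool_rot: [-0.0, 1.0, -0.026, -0.0]
contact_force: [0.2, -0.4, -0.6]
width: 0.284
gripper_force: 30.0
```

```bash
python3 b.py
```

```text
22.65 (array([-83.4,  -5.3]), 107.3, 'yaw err', -0.0003) [ 0.18 -0.41 -0.58] 0.2836014172018878 29.999955967068672
```

Request:
send_rows:
  targets:
    - {"x": 0, "y": 0, "z": 0, "roll": 0, "claw": 0}
    - {"x": 0, "y": 0, "z": 0, "roll": 0, "claw": 0}
    - {"x": 0, "y": 0, "z": 0.2, "roll": 0, "claw": 0}
    - {"x": 0, "y": 0, "z": 0, "roll": 0, "claw": 0}
    - {"x": 0, "y": 0, "z": 0, "roll": 0, "claw": -1}
    - {"x": 0, "y": 0, "z": 0, "roll": 0, "claw": -1}
    - {"x": 0, "y": 0, "z": 0, "roll": 0, "claw": -1}
    - {"x": 0, "y": 0, "z": 0, "roll": 0, "claw": -1}

```text
clock: 23.65
eef_pos: [0.4674, -0.1865, 0.1038]
tool_rot: [0.0, 1.0, -0.027, 0.0]
contact_force: [0.7, 0.4, 0.4]
width: 0.282
gripper_force: 30.0
```

```bash
python3 bar.py w14 79 -6 -78
```

```text
(array([-83.2,  -5.5]), 103.8, 'yaw err', -0.0005) [0.73 0.42 0.37] 0.282
79.0 (39.06, 1.22, 19)
-6.0 (nan, nan, 0)
-78.0 (37.85, 0.36, 7)
  return _methods._mean(a, axis=axis, dtype=dtype,
  ret = ret.dtype.type(ret / rcount)
  ret = _var(a, axis=axis, dtype=dtype, out=out, ddof=ddof,
  arrmean = um.true_divide(arrmean, div, out=arrmean,
  ret = ret.dtype.type(ret / rcount)
```

Request:
send_rows:
  targets:
    - {"x": 0.4, "y": 0, "z": -0.035, "roll": 0, "claw": -1}
    - {"x": 0.4, "y": 0, "z": -0.035, "roll": 0, "claw": -1}
    - {"x": 0.4, "y": 0, "z": -0.035, "roll": 0, "claw": -1}
    - {"x": 0.4, "y": 0, "z": -0.035, "roll": 0, "claw": -1}
    - {"x": 0, "y": 0, "z": 0, "roll": 0, "claw": -1}
    - {"x": 0, "y": 0, "z": 0, "roll": 0, "claw": -1}

```text
clock: 24.45
eef_pos: [0.4996, -0.1882, 0.1066]
tool_rot: [0.0, 1.0, -0.027, 0.0]
contact_force: [0.6, 0.2, 1.4]
width: 0.282
gripper_force: 30.0
```

```bash
python3 bar.py w15 79 -6 -78 2>/dev/null
```

```text
(array([-51. ,  -5.6]), 106.6, 'yaw err', -0.0004) [0.57 0.24 1.38] 0.282
79.0 (42.61, 0.08, 31)
-6.0 (42.4, 0.02, 31)
-78.0 (42.32, 0.06, 31)
```

Request:
send_rows:
  targets:
    - {"x": 0.2, "y": 0, "z": -0.018, "roll": 0, "claw": -1}
    - {"x": 0, "y": 0, "z": 0, "roll": 0, "claw": -1}

```text
clock: 24.75
eef_pos: [0.5031, -0.1883, 0.1069]
tool_rot: [-0.0, 1.0, -0.027, -0.0]
contact_force: [-1.8, -0.6, 4.2]
width: 0.285
gripper_force: 30.0
```

```bash
python3 bar.py w16 79 -6 -78 2>/dev/null
```

```text
(array([-47.5,  -5.5]), 106.9, 'yaw err', -0.0005) [-1.81 -0.65  4.24] 0.285
79.0 (42.5, 0.05, 31)
-6.0 (42.28, 0.04, 31)
-78.0 (42.2, 0.05, 31)
```

Request:
send_rows:
  targets:
    - {"x": 0.08, "y": 0, "z": -0.007, "roll": 0, "claw": -1}
    - {"x": 0, "y": 0, "z": 0, "roll": 0, "claw": -1}

```text
clock: 25.05
eef_pos: [0.5044, -0.1883, 0.107]
tool_rot: [-0.0, 1.0, -0.027, -0.001]
contact_force: [-5.6, 0.9, 7.4]
width: 0.285
gripper_force: 30.0
```

```bash
python3 bar.py w17 79 -6 -78 2>/dev/null
```

```text
(array([-46.2,  -5.4]), 107.0, 'yaw err', -0.0005) [-5.56  0.91  7.45] 0.285
79.0 (42.5, 0.05, 31)
-6.0 (42.27, 0.04, 31)
-78.0 (42.17, 0.06, 31)
```

Request:
send_rows:
  targets:
    - {"x": 0.04, "y": 0, "z": -0.03, "roll": 0, "claw": -1}
    - {"x": 0, "y": 0, "z": 0, "roll": 0, "claw": -1}

```text
clock: 25.35
eef_pos: [0.5057, -0.1884, 0.1076]
tool_rot: [-0.0, 1.0, -0.027, 0.0]
contact_force: [-1.6, 0.1, -1.2]
width: 0.282
gripper_force: 30.0
```

```bash
python3 bar.py w18 79 -6 2>/dev/null
```

```text
(array([-44.8,  -5.5]), 107.6, 'yaw err', -0.0005) [-1.56  0.1  -1.16] 0.282
79.0 (42.58, 0.05, 31)
-6.0 (42.48, 0.01, 31)
```

Request:
send_rows:
  targets:
    - {"x": 0.04, "y": 0, "z": -0.008, "roll": 0, "claw": -1}
    - {"x": 0, "y": 0, "z": 0, "roll": 0, "claw": -1}

```text
clock: 25.65
eef_pos: [0.5066, -0.1885, 0.1078]
tool_rot: [-0.0, 1.0, -0.027, -0.0]
contact_force: [-0.4, 0.1, -0.6]
width: 0.285
gripper_force: 30.0
```

```bash
python3 bar.py w19 79 -6 2>/dev/null
```

```text
(array([-44. ,  -5.5]), 107.8, 'yaw err', -0.0005) [-0.42  0.07 -0.65] 0.285
79.0 (42.59, 0.06, 31)
-6.0 (43.92, 0.06, 31)
```

Request:
send_rows:
  targets:
    - {"x": -0.02, "y": 0, "z": 0.002, "roll": 0, "claw": -1}
    - {"x": 0, "y": 0, "z": 0, "roll": 0, "claw": -1}

```text
clock: 25.95
eef_pos: [0.5062, -0.1885, 0.1078]
tool_rot: [0.0, 1.0, -0.027, 0.0]
contact_force: [-0.5, 0.3, -2.2]
width: 0.284
gripper_force: 30.0
```

```bash
python3 bar.py w20 79 -6 2>/dev/null
```

```text
(array([-44.4,  -5.6]), 107.8, 'yaw err', -0.0005) [-0.53  0.26 -2.17] 0.284
79.0 (42.54, 0.04, 31)
-6.0 (43.8, 0.04, 31)
```

Request:
send_rows:
  targets:
    - {"x": 0, "y": 0, "z": 0, "roll": 0, "claw": -0.3}
    - {"x": 0, "y": 0, "z": 0, "roll": 0, "claw": 0}
    - {"x": 0, "y": 0, "z": 0, "roll": 0, "claw": 0}

```text
clock: 26.38
eef_pos: [0.5062, -0.1885, 0.1078]
tool_rot: [0.0, 1.0, -0.027, 0.0]
contact_force: [0.3, -0.1, 0.1]
width: 0.495
gripper_force: 0.0
```

```bash
python3 bar.py w21 79 -6 2>/dev/null
```

```text
(array([-44.4,  -5.6]), 107.8, 'yaw err', -0.0005) [ 0.27 -0.08  0.14] 0.495
79.0 (42.55, 0.06, 31)
-6.0 (42.35, 0.04, 31)
```

On release the chock settled flat and the bar returned to the gate. I'll regrip the chock as it lies and nudge it again.

Request:
send_rows:
  targets:
    - {"x": 0, "y": 0, "z": 0.02, "roll": 0, "claw": 0}
    - {"x": 0, "y": 0, "z": 0, "roll": 0, "claw": -1}
    - {"x": 0, "y": 0, "z": 0, "roll": 0, "claw": -1}
    - {"x": 0, "y": 0, "z": 0, "roll": 0, "claw": -1}
    - {"x": 0.04, "y": 0, "z": -0.003, "roll": 0, "claw": -1}
    - {"x": 0, "y": 0, "z": 0, "roll": 0, "claw": -1}

```text
clock: 27.18
eef_pos: [0.5067, -0.1885, 0.1074]
tool_rot: [-0.0, 1.0, -0.027, -0.0]
contact_force: [-4.0, 0.6, 3.8]
width: 0.279
gripper_force: 30.0
```

```bash
python3 bar.py w22 79 -6 2>/dev/null
```

```text
(array([-43.9,  -5.5]), 107.4, 'yaw err', -0.0005) [-4.01  0.61  3.82] 0.279
79.0 (42.59, 0.06, 31)
-6.0 (42.5, 0.07, 31)
```

Request:
send_rows:
  targets:
    - {"x": 0.03, "y": 0, "z": -0.003, "roll": 0, "claw": -1}
    - {"x": 0, "y": 0, "z": 0, "roll": 0, "claw": -1}

```text
clock: 27.48
eef_pos: [0.5072, -0.1885, 0.1074]
tool_rot: [-0.0, 1.0, -0.027, -0.0]
contact_force: [-5.6, 1.3, 3.7]
width: 0.282
gripper_force: 30.0
```

```bash
python3 bar.py w23 79 -6 2>/dev/null
```

```text
(array([-43.3,  -5.5]), 107.4, 'yaw err', -0.0005) [-5.63  1.34  3.71] 0.282
79.0 (42.55, 0.06, 31)
-6.0 (43.07, 0.07, 31)
```

Bar 1 is now pushed 0.65 mm with the chock pressed flat. I'll release and measure.

Request:
send_rows:
  targets:
    - {"x": 0, "y": 0, "z": 0, "roll": 0, "claw": -0.3}
    - {"x": 0, "y": 0, "z": 0, "roll": 0, "claw": 0}
    - {"x": 0, "y": 0, "z": 0, "roll": 0, "claw": 0}

```text
clock: 27.9
eef_pos: [0.5077, -0.1886, 0.1075]
tool_rot: [0.0, 1.0, -0.027, 0.0]
contact_force: [0.2, -0.1, 0.9]
width: 0.497
gripper_force: 0.0
```

```bash
python3 bar.py w24 79 -6 -78 2>/dev/null
```

```text
(array([-42.9,  -5.6]), 107.5, 'yaw err', -0.0005) [ 0.16 -0.07  0.86] 0.497
79.0 (42.59, 0.06, 31)
-6.0 (43.02, 0.06, 31)
-78.0 (42.25, 0.04, 31)
```

Bar 1 now rests on its chock. I'll re-nudge chock 0 in the same way.

Request:
send_rows:
  targets:
    - {"x": 0, "y": 0, "z": -1, "roll": 0, "claw": 0}
    - {"x": 0, "y": 0, "z": -1, "roll": 0, "claw": 0}
    - {"x": 0, "y": 0, "z": -0.5, "roll": 0, "claw": 0}
    - {"x": 0, "y": 0.9, "z": 0, "roll": 0, "claw": 0}
    - {"x": 0, "y": 0.9, "z": 0, "roll": 0, "claw": 0}
    - {"x": 0, "y": 0.9, "z": 0, "roll": 0, "claw": 0}
    - {"x": 0, "y": 0.9, "z": 0, "roll": 0, "claw": 0}
    - {"x": -0.05, "y": 0, "z": 0, "roll": 0, "claw": 0}
    - {"x": 0, "y": 0, "z": 1, "roll": 0, "claw": 0}
    - {"x": 0, "y": 0, "z": 1, "roll": 0, "claw": 0}

```text
clock: 29.2
eef_pos: [0.5024, -0.2598, 0.1158]
tool_rot: [-0.0, 1.0, -0.026, -0.0]
contact_force: [0.0, 0.3, -0.5]
width: 0.5
gripper_force: 0.0
```

Request:
send_rows:
  targets:
    - {"x": 0, "y": 0, "z": 0.6, "roll": 0, "claw": 0}
    - {"x": 0, "y": 0, "z": 0, "roll": 0, "claw": 0}
    - {"x": 0, "y": 0, "z": 0, "roll": 0, "claw": -1}
    - {"x": 0, "y": 0, "z": 0, "roll": 0, "claw": -1}
    - {"x": 0, "y": 0, "z": 0, "roll": 0, "claw": -1}
    - {"x": 0.03, "y": 0, "z": -0.002, "roll": 0, "claw": -1}
    - {"x": 0, "y": 0, "z": 0, "roll": 0, "claw": -1}

```text
clock: 30.08
eef_pos: [0.5031, -0.2606, 0.1061]
tool_rot: [0.0, 1.0, -0.027, -0.0]
contact_force: [-5.6, -0.2, 9.7]
width: 0.281
gripper_force: 30.0
```

```bash
python3 bar.py w25 -6 -78 2>/dev/null
```

```text
(array([-43.6, -77.7]), 106.1, 'yaw err', -0.0004) [-5.58 -0.17  9.68] 0.281
-6.0 (43.06, 0.05, 31)
-78.0 (42.26, 0.02, 31)
```

Request:
send_rows:
  targets:
    - {"x": 0.03, "y": 0, "z": -0.002, "roll": 0, "claw": -1}
    - {"x": 0, "y": 0, "z": 0, "roll": 0, "claw": -1}

```text
clock: 30.38
eef_pos: [0.5032, -0.2606, 0.106]
tool_rot: [-0.0, 1.0, -0.027, -0.001]
contact_force: [-10.7, -1.3, 12.3]
width: 0.279
gripper_force: 30.0
```

```bash
python3 bar.py w26 -6 -78 2>/dev/null
```

```text
(array([-43.5, -77.7]), 106.0, 'yaw err', -0.0004) [-10.68  -1.29  12.26] 0.279
-6.0 (43.01, 0.06, 31)
-78.0 (42.26, 0.01, 31)
```

Request:
send_rows:
  targets:
    - {"x": 0.01, "y": 0, "z": -0.05, "roll": 0, "claw": -1}
    - {"x": 0, "y": 0, "z": 0, "roll": 0, "claw": -1}

```text
clock: 30.68
eef_pos: [0.5042, -0.2605, 0.1067]
tool_rot: [0.0, 1.0, -0.027, 0.0]
contact_force: [-1.0, 0.0, -1.1]
width: 0.281
gripper_force: 30.0
```

```bash
python3 bar.py w27 -6 -78 2>/dev/null
```

```text
(array([-42.6, -77.6]), 106.7, 'yaw err', -0.0005) [-1.01  0.03 -1.09] 0.281
-6.0 (43.02, 0.07, 31)
-78.0 (44.82, 0.04, 31)
```

Request:
send_rows:
  targets:
    - {"x": 0.03, "y": 0, "z": -0.003, "roll": 0, "claw": -1}
    - {"x": 0, "y": 0, "z": 0, "roll": 0, "claw": -1}

```text
clock: 30.98
eef_pos: [0.5047, -0.2605, 0.1065]
tool_rot: [-0.0, 1.0, -0.027, -0.0]
contact_force: [0.4, 1.2, -1.1]
width: 0.283
gripper_force: 30.0
```

```bash
python3 bar.py w28 -6 -78 2>/dev/null
```

```text
(array([-42. , -77.5]), 106.5, 'yaw err', -0.0004) [ 0.38  1.21 -1.13] 0.283
-6.0 (42.99, 0.07, 31)
-78.0 (44.65, 0.03, 31)
```

Request:
send_rows:
  targets:
    - {"x": -0.04, "y": 0, "z": 0.004, "roll": 0, "claw": -1}
    - {"x": 0, "y": 0, "z": 0, "roll": 0, "claw": -1}
    - {"x": 0, "y": 0, "z": 0, "roll": 0, "claw": -0.3}
    - {"x": 0, "y": 0, "z": 0, "roll": 0, "claw": 0}
    - {"x": 0, "y": 0, "z": 0, "roll": 0, "claw": 0}

```text
clock: 31.65
eef_pos: [0.504, -0.2605, 0.1066]
tool_rot: [0.0, 1.0, -0.027, 0.0]
contact_force: [-0.2, 1.4, -0.0]
width: 0.494
gripper_force: 0.0
```

```bash
python3 bar.py w29 -6 -78 2>/dev/null
```

```text
(array([-42.8, -77.6]), 106.6, 'yaw err', -0.0005) [-0.16  1.43 -0.04] 0.494
-6.0 (43.01, 0.06, 31)
-78.0 (43.03, 0.05, 31)
```

Both chocks now carry their bars. Next is the left chock.

Request:
send_rows:
  targets:
    - {"x": 0, "y": 0, "z": -0.5, "roll": 0, "claw": 0}
    - {"x": 0, "y": 0, "z": -1, "roll": 0, "claw": 0}
    - {"x": 0, "y": 0, "z": -1, "roll": 0, "claw": 0}
    - {"x": 0, "y": 0, "z": -1, "roll": 0, "claw": 0}
    - {"x": 0, "y": 0, "z": -1, "roll": 0, "claw": 0}
    - {"x": 0, "y": 0, "z": -0.5, "roll": 0, "claw": 0}
    - {"x": -0.2, "y": -1, "z": 0, "roll": 0, "claw": 0}
    - {"x": -0.2, "y": -1, "z": 0, "roll": 0, "claw": 0}
    - {"x": -0.2, "y": -1, "z": 0, "roll": 0, "claw": 0}
    - {"x": -0.2, "y": -1, "z": 0, "roll": 0, "claw": 0}

```text
clock: 32.95
eef_pos: [0.4917, -0.178, 0.2062]
tool_rot: [-0.0, 1.0, -0.026, -0.0]
contact_force: [0.5, 0.6, 0.5]
width: 0.501
gripper_force: 0.0
```

Request:
send_rows:
  targets:
    - {"x": -0.2, "y": -1, "z": 0, "roll": 0, "claw": 0}
    - {"x": -0.2, "y": -1, "z": 0, "roll": 0, "claw": 0}
    - {"x": -0.2, "y": -1, "z": 0, "roll": 0, "claw": 0}
    - {"x": -0.2, "y": -1, "z": 0, "roll": 0, "claw": 0}
    - {"x": -0.2, "y": -1, "z": 0, "roll": 0, "claw": 0}
    - {"x": -0.2, "y": -1, "z": 0, "roll": 0, "claw": 0}
    - {"x": -0.2, "y": -1, "z": 0, "roll": 0, "claw": 0}
    - {"x": -0.2, "y": -1, "z": 0, "roll": 0, "claw": 0}
    - {"x": -0.2, "y": -1, "z": 0, "roll": 0, "claw": 0}
    - {"x": -0.2, "y": -1, "z": 0, "roll": 0, "claw": 0}

```text
clock: 34.2
eef_pos: [0.4625, 0.0233, 0.2066]
tool_rot: [-0.0, 1.0, -0.027, 0.0]
contact_force: [0.8, -0.6, -0.7]
width: 0.502
gripper_force: 0.0
```

Request:
send_rows:
  targets:
    - {"x": -0.2, "y": -1, "z": 0, "roll": 0, "claw": 0}
    - {"x": -0.2, "y": -1, "z": 0, "roll": 0, "claw": 0}
    - {"x": -0.2, "y": -1, "z": 0, "roll": 0, "claw": 0}
    - {"x": -0.2, "y": -1, "z": 0, "roll": 0, "claw": 0}
    - {"x": -0.2, "y": -1, "z": 0, "roll": 0, "claw": 0}
    - {"x": -0.2, "y": -1, "z": 0, "roll": 0, "claw": 0}
    - {"x": -0.2, "y": -1, "z": 0, "roll": 0, "claw": 0}
    - {"x": -0.2, "y": -1, "z": 0, "roll": 0, "claw": 0}
    - {"x": -0.2, "y": -1, "z": 0, "roll": 0, "claw": 0}
    - {"x": -0.2, "y": -1, "z": 0, "roll": 0, "claw": 0}

```text
clock: 35.45
eef_pos: [0.433, 0.2251, 0.2066]
tool_rot: [-0.0, 1.0, -0.027, 0.0]
contact_force: [0.7, -0.0, -0.3]
width: 0.499
gripper_force: 0.0
```

Request:
send_rows:
  targets:
    - {"x": -0.2, "y": -1, "z": 0, "roll": 0, "claw": 0}
    - {"x": -0.2, "y": -1, "z": 0, "roll": 0, "claw": 0}
    - {"x": -0.2, "y": -1, "z": 0, "roll": 0, "claw": 0}
    - {"x": -0.2, "y": -1, "z": 0, "roll": 0, "claw": 0}
    - {"x": -0.2, "y": -1, "z": 0, "roll": 0, "claw": 0}
    - {"x": -0.2, "y": -1, "z": 0, "roll": 0, "claw": 0}
    - {"x": -0.2, "y": -1, "z": 0, "roll": 0, "claw": 0}
    - {"x": -0.2, "y": -1, "z": 0, "roll": 0, "claw": 0}
    - {"x": -0.1, "y": -0.14, "z": 0, "roll": -0.7, "claw": 0}
    - {"x": 0, "y": 0, "z": 0, "roll": -0.6, "claw": 0}

```text
clock: 36.7
eef_pos: [0.408, 0.3894, 0.2065]
tool_rot: [0.0, 0.999, 0.04, -0.0]
contact_force: [-0.2, 0.5, 0.1]
width: 0.499
gripper_force: 0.0
```

Request:
send_rows:
  targets:
    - {"x": 0, "y": 0, "z": 1, "roll": 0, "claw": 0}
    - {"x": 0, "y": 0, "z": 1, "roll": 0, "claw": 0}
    - {"x": 0, "y": 0, "z": 0, "roll": 0, "claw": 0}

```text
clock: 37.08
eef_pos: [0.4073, 0.3875, 0.1641]
tool_rot: [0.001, 0.999, 0.038, -0.002]
contact_force: [-0.1, -0.5, -0.2]
width: 0.497
gripper_force: 0.0
```

Run:
```python
from h import *
o,im=grab("w30"); print(o["eef_pos"],o["tool_rot"],o["clock"])
cv2.imwrite("pics/w30b.png",im[:300,:,::-1])
for p in [(.4073,.3883,.03),(.4895,.3947,0)]: print(w2px("wrist",p,o))
```

```text
[0.40734379 0.38753353 0.1640684 ] [ 0.00126371  0.99927843  0.03792843 -0.0015659 ] 37.075
[276.86771668 224.01230417]
[276.6676775  110.73252934]
```

View pics/w30b.png

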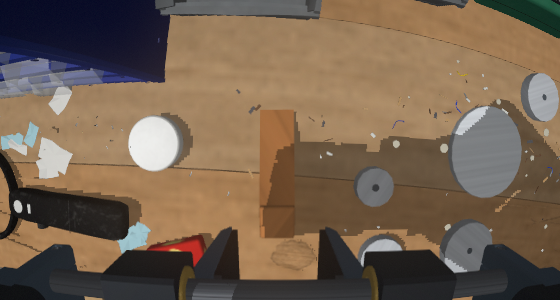

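Aligned: tip at (278,110). I'll grip and carry it to lane 2.

Request:
send_rows:
  targets:
    - {"x": 0, "y": 0, "z": 1, "roll": 0, "claw": 0}
    - {"x": 0, "y": 0, "z": 1, "roll": 0, "claw": 0}
    - {"x": 0, "y": 0, "z": 1, "roll": 0, "claw": 0}
    - {"x": 0, "y": 0, "z": 0.7, "roll": 0, "claw": 0}
    - {"x": 0, "y": 0, "z": 0, "roll": 0, "claw": 0}
    - {"x": 0, "y": 0, "z": 0, "roll": 0, "claw": -1}
    - {"x": 0, "y": 0, "z": 0, "roll": 0, "claw": -1}
    - {"x": 0, "y": 0, "z": 0, "roll": 0, "claw": -1}
    - {"x": 0, "y": 0, "z": 0, "roll": 0, "claw": -1}

```text
clock: 38.25
eef_pos: [0.4086, 0.3886, 0.0932]
tool_rot: [-0.0, 0.999, 0.038, 0.0]
contact_force: [-0.7, -0.6, 7.5]
width: 0.277
gripper_force: 30.0
```

Request:
send_rows:
  targets:
    - {"x": 0, "y": 0, "z": -1, "roll": 0, "claw": -1}
    - {"x": 0, "y": 0, "z": -1, "roll": 0, "claw": -1}
    - {"x": 0, "y": 0, "z": -1, "roll": 0, "claw": -1}
    - {"x": 0, "y": 0, "z": -0.7, "roll": 0.7, "claw": -1}
    - {"x": 0, "y": 0, "z": 0, "roll": 0.6, "claw": -1}
    - {"x": 0.15, "y": 1, "z": 0, "roll": 0, "claw": -1}
    - {"x": 0.15, "y": 1, "z": 0, "roll": 0, "claw": -1}
    - {"x": 0.15, "y": 1, "z": 0, "roll": 0, "claw": -1}
    - {"x": 0.15, "y": 1, "z": 0, "roll": 0, "claw": -1}
    - {"x": 0.15, "y": 1, "z": 0, "roll": 0, "claw": -1}

```text
clock: 39.5
eef_pos: [0.4181, 0.2861, 0.1665]
tool_rot: [0.0, 1.0, -0.027, -0.0]
contact_force: [-0.1, -0.9, -0.9]
width: 0.287
gripper_force: 30.0
```

Request:
send_rows:
  targets:
    - {"x": 0.15, "y": 1, "z": 0, "roll": 0, "claw": -1}
    - {"x": 0.15, "y": 1, "z": 0, "roll": 0, "claw": -1}
    - {"x": 0.15, "y": 1, "z": 0, "roll": 0, "claw": -1}
    - {"x": 0.15, "y": 1, "z": 0, "roll": 0, "claw": -1}
    - {"x": 0.15, "y": 1, "z": 0, "roll": 0, "claw": -1}
    - {"x": 0.15, "y": 1, "z": 0, "roll": 0, "claw": -1}
    - {"x": 0.15, "y": 1, "z": 0, "roll": 0, "claw": -1}
    - {"x": 0.15, "y": 1, "z": 0, "roll": 0, "claw": -1}
    - {"x": 0.15, "y": 1, "z": 0, "roll": 0, "claw": -1}
    - {"x": 0.15, "y": 1, "z": 0, "roll": 0, "claw": -1}

```text
clock: 40.75
eef_pos: [0.4371, 0.0851, 0.1666]
tool_rot: [-0.0, 1.0, -0.027, 0.0]
contact_force: [-0.8, -0.7, -0.8]
width: 0.281
gripper_force: 30.0
```

Request:
send_rows:
  targets:
    - {"x": 0.15, "y": 1, "z": 0, "roll": 0, "claw": -1}
    - {"x": 0.15, "y": 1, "z": 0, "roll": 0, "claw": -1}
    - {"x": 0.15, "y": 1, "z": 0, "roll": 0, "claw": -1}
    - {"x": 0.15, "y": 1, "z": 0, "roll": 0, "claw": -1}
    - {"x": 0.15, "y": 1, "z": 0, "roll": 0, "claw": -1}
    - {"x": 0.15, "y": 1, "z": 0, "roll": 0, "claw": -1}
    - {"x": 0.15, "y": 1, "z": 0, "roll": 0, "claw": -1}
    - {"x": 0.5, "y": 1, "z": 0, "roll": 0, "claw": -1}
    - {"x": 0.5, "y": 1, "z": 0, "roll": 0, "claw": -1}
    - {"x": 0, "y": 0, "z": 0, "roll": 0, "claw": -1}

```text
clock: 42.0
eef_pos: [0.4688, -0.0969, 0.1666]
tool_rot: [0.0, 1.0, -0.027, 0.0]
contact_force: [0.1, 0.1, -1.1]
width: 0.279
gripper_force: 30.0
```

```bash
python3 b.py
```

```text
42.0 (array([-86.6,  84. ]), 166.6, 'yaw err', -0.0021) [ 0.09  0.1  -1.12] 0.279419083763485 29.997411221265793
```

Request:
send_rows:
  targets:
    - {"x": 0.17, "y": 0.22, "z": 0, "roll": -0.02, "claw": -1}
    - {"x": 0, "y": 0, "z": 1, "roll": 0, "claw": -1}
    - {"x": 0, "y": 0, "z": 1, "roll": 0, "claw": -1}
    - {"x": 0, "y": 0, "z": 0.5, "roll": 0, "claw": -1}
    - {"x": 0, "y": 0, "z": 0.35, "roll": 0, "claw": -1}
    - {"x": 0, "y": 0, "z": 0, "roll": 0, "claw": -1}
    - {"x": 0, "y": 0, "z": 0, "roll": 0, "claw": 0}
    - {"x": 0, "y": 0, "z": 0, "roll": 0, "claw": 0}

```text
clock: 43.0
eef_pos: [0.4722, -0.1002, 0.11]
tool_rot: [0.0, 1.0, -0.026, 0.0]
contact_force: [0.5, 0.0, 0.6]
width: 0.469
gripper_force: 0.0
```

Request:
send_rows:
  targets:
    - {"x": 0, "y": 0, "z": 0.25, "roll": 0, "claw": 0}
    - {"x": 0, "y": 0, "z": 0, "roll": 0, "claw": 0}
    - {"x": 0, "y": 0, "z": 0, "roll": 0, "claw": -1}
    - {"x": 0, "y": 0, "z": 0, "roll": 0, "claw": -1}
    - {"x": 0, "y": 0, "z": 0, "roll": 0, "claw": -1}
    - {"x": 0, "y": 0, "z": 0, "roll": 0, "claw": -1}

```text
clock: 43.75
eef_pos: [0.4718, -0.1002, 0.1046]
tool_rot: [0.0, 1.0, -0.026, 0.0]
contact_force: [-0.7, -0.2, 0.4]
width: 0.282
gripper_force: 30.0
```

```bash
python3 b.py
```

```text
43.75 (array([-83.3,  80.9]), 104.6, 'yaw err', 0.0015) [-0.69 -0.25  0.44] 0.2823337737193145 29.99975234270096
```

Request:
send_rows:
  targets:
    - {"x": 0.4, "y": 0, "z": -0.035, "roll": 0, "claw": -1}
    - {"x": 0.4, "y": 0, "z": -0.035, "roll": 0, "claw": -1}
    - {"x": 0.4, "y": 0, "z": -0.035, "roll": 0, "claw": -1}
    - {"x": 0.4, "y": 0, "z": -0.035, "roll": 0, "claw": -1}
    - {"x": 0, "y": 0, "z": 0, "roll": 0, "claw": -1}
    - {"x": 0, "y": 0, "z": 0, "roll": 0, "claw": -1}

```text
clock: 44.5
eef_pos: [0.5039, -0.1018, 0.1074]
tool_rot: [0.0, 1.0, -0.026, 0.0]
contact_force: [0.5, -0.1, 0.7]
width: 0.285
gripper_force: 30.0
```

```bash
python3 bar.py w31 79 -6 2>/dev/null;  python3 -c "
import cv2;im=cv2.imread('pics/w31.png');cv2.imwrite('pics/w31b.png',im[:300])"
```

```text
(array([-51.2,  80.9]), 107.4, 'yaw err', 0.0015) [ 0.55 -0.06  0.68] 0.285
79.0 (42.64, 0.06, 31)
-6.0 (43.24, 0.04, 31)
```

View pics/w31b.png

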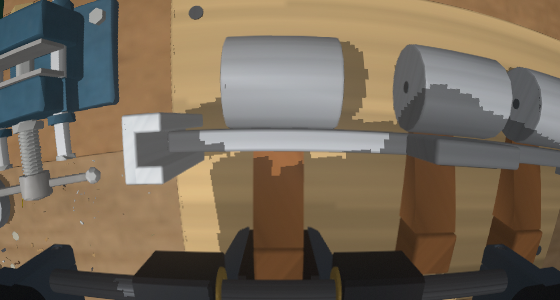

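Request:
send_rows:
  targets:
    - {"x": 0.25, "y": 0, "z": -0.025, "roll": 0, "claw": -1}
    - {"x": 0, "y": 0, "z": 0, "roll": 0, "claw": -1}

```text
clock: 44.8
eef_pos: [0.5087, -0.102, 0.1078]
tool_rot: [-0.0, 1.0, -0.026, -0.0]
contact_force: [0.1, -0.2, -0.9]
width: 0.283
gripper_force: 30.0
```

```bash
python3 bar.py w32 79 -6 2>/dev/null
```

```text
(array([-46.4,  80.9]), 107.8, 'yaw err', 0.0015) [ 0.13 -0.17 -0.86] 0.283
79.0 (42.48, 0.03, 31)
-6.0 (43.14, 0.07, 31)
```

Request:
send_rows:
  targets:
    - {"x": 0.04, "y": 0, "z": -0.008, "roll": 0, "claw": -1}
    - {"x": 0, "y": 0, "z": 0, "roll": 0, "claw": -1}

```text
clock: 45.1
eef_pos: [0.5095, -0.1021, 0.1079]
tool_rot: [-0.0, 1.0, -0.026, -0.0]
contact_force: [0.2, 0.4, -2.2]
width: 0.278
gripper_force: 30.0
```

```bash
python3 bar.py w33 79 -6 2>/dev/null
```

```text
(array([-45.7,  80.9]), 107.9, 'yaw err', 0.0015) [ 0.21  0.4  -2.21] 0.278
79.0 (42.5, 0.05, 31)
-6.0 (43.1, 0.06, 31)
```

Request:
send_rows:
  targets:
    - {"x": 0.04, "y": 0, "z": -0.006, "roll": 0, "claw": -1}
    - {"x": 0, "y": 0, "z": 0, "roll": 0, "claw": -1}

```text
clock: 45.4
eef_pos: [0.5104, -0.1021, 0.1081]
tool_rot: [-0.0, 1.0, -0.026, -0.0]
contact_force: [0.1, 0.1, -0.8]
width: 0.282
gripper_force: 30.0
```

```bash
python3 bar.py w34 79 -6 2>/dev/null
```

```text
(array([-44.8,  80.9]), 108.1, 'yaw err', 0.0015) [ 0.09  0.14 -0.85] 0.282
79.0 (42.51, 0.04, 31)
-6.0 (43.1, 0.05, 31)
```

Request:
send_rows:
  targets:
    - {"x": 0.05, "y": 0, "z": -0.003, "roll": 0, "claw": -1}
    - {"x": 0, "y": 0, "z": 0, "roll": 0, "claw": -1}

```text
clock: 45.7
eef_pos: [0.5113, -0.1022, 0.1081]
tool_rot: [-0.0, 1.0, -0.026, -0.0]
contact_force: [0.6, -0.0, -1.5]
width: 0.281
gripper_force: 30.0
```

```bash
python3 bar.py w35 79 -6 2>/dev/null
```

```text
(array([-43.9,  80.9]), 108.1, 'yaw err', 0.0015) [ 0.59 -0.04 -1.54] 0.281
79.0 (42.85, 0.03, 31)
-6.0 (43.08, 0.06, 31)
```

Request:
send_rows:
  targets:
    - {"x": 0.05, "y": 0, "z": -0.003, "roll": 0, "claw": -1}
    - {"x": 0, "y": 0, "z": 0, "roll": 0, "claw": -1}

```text
clock: 46.0
eef_pos: [0.5124, -0.1022, 0.1083]
tool_rot: [0.0, 1.0, -0.026, 0.0]
contact_force: [-1.6, -0.3, -2.7]
width: 0.287
gripper_force: 30.0
```

```bash
python3 bar.py w36 79 -6 2>/dev/null
```

```text
(array([-42.7,  80.9]), 108.3, 'yaw err', 0.0016) [-1.61 -0.31 -2.72] 0.287
79.0 (44.37, 0.02, 31)
-6.0 (43.07, 0.04, 31)
```

Bar 2 is pushed 1.8 mm in a lifted grip. I'll release and see where it settles.

Request:
send_rows:
  targets:
    - {"x": 0, "y": 0, "z": 0, "roll": 0, "claw": -0.3}
    - {"x": 0, "y": 0, "z": 0, "roll": 0, "claw": 0}
    - {"x": 0, "y": 0, "z": 0, "roll": 0, "claw": 0}

```text
clock: 46.42
eef_pos: [0.5125, -0.1023, 0.1083]
tool_rot: [0.0, 1.0, -0.026, 0.0]
contact_force: [0.5, 0.3, -0.5]
width: 0.498
gripper_force: 0.0
```

```bash
python3 bar.py w37 79 -6 2>/dev/null
```

```text
(array([-42.7,  80.9]), 108.3, 'yaw err', 0.0015) [ 0.54  0.26 -0.46] 0.498
79.0 (44.07, 0.02, 31)
-6.0 (43.05, 0.05, 31)
```

Request:
send_rows:
  targets:
    - {"x": 0, "y": 0, "z": -0.03, "roll": 0, "claw": -1}
    - {"x": 0, "y": 0, "z": 0, "roll": 0, "claw": -1}
    - {"x": 0, "y": 0, "z": 0, "roll": 0, "claw": -1}
    - {"x": -0.045, "y": 0, "z": 0.004, "roll": 0, "claw": -1}
    - {"x": 0, "y": 0, "z": 0, "roll": 0, "claw": -1}
    - {"x": 0, "y": 0, "z": 0, "roll": 0, "claw": -0.3}
    - {"x": 0, "y": 0, "z": 0, "roll": 0, "claw": 0}
    - {"x": 0, "y": 0, "z": 0, "roll": 0, "claw": 0}

```text
clock: 47.48
eef_pos: [0.5114, -0.1022, 0.1087]
tool_rot: [-0.0, 1.0, -0.026, -0.0]
contact_force: [0.2, -0.5, -0.0]
width: 0.497
gripper_force: 0.0
```

```bash
python3 bar.py w38 79 -6 2>/dev/null
```

```text
(array([-43.8,  80.9]), 108.7, 'yaw err', 0.0015) [ 0.22 -0.48 -0.03] 0.497
79.0 (43.11, 0.03, 31)
-6.0 (43.07, 0.06, 31)
```

All three bars rest on their chocks, each 0.6–0.8 mm clear of the gate. Now I move to the gate tab.

Request:
send_rows:
  targets:
    - {"x": 0, "y": 0, "z": -0.5, "roll": 0, "claw": 0}
    - {"x": 0, "y": 0, "z": -1, "roll": 0, "claw": 0}
    - {"x": 0, "y": 0, "z": -1, "roll": 0, "claw": 0}
    - {"x": 0, "y": 0, "z": -1, "roll": 0, "claw": 0}
    - {"x": 0, "y": 0, "z": -0.5, "roll": 0, "claw": 0.5}
    - {"x": 0.7, "y": 1, "z": 0, "roll": 0, "claw": 0.5}
    - {"x": 0.7, "y": 1, "z": 0, "roll": 0, "claw": 0.5}
    - {"x": 0.7, "y": 1, "z": 0, "roll": 0, "claw": 0.5}
    - {"x": 0.8, "y": 1.0, "z": 0, "roll": 0, "claw": 0.5}
    - {"x": 0, "y": 0.03, "z": 0, "roll": 0, "claw": 0.5}

```text
clock: 48.78
eef_pos: [0.5663, -0.1877, 0.1882]
tool_rot: [0.0, 1.0, -0.026, 0.0]
contact_force: [0.7, 0.2, 0.1]
width: 0.751
gripper_force: 0.0
```

```bash
python3 bar.py w39 79 -6 -78 2>/dev/null
python3 - <<'E'
from b import *
o=load("w39")
for y in(-22,22): print(w2px("wrist",np.r_[MID+AX*.015+AY*y/1e3,.088],o))
im=cv2.imread("pics/w39.png"); cv2.imwrite("pics/w39b.png",im[:320])
E
```

```text
(array([15.6, -1.5]), 188.2, 'yaw err', -0.0002) [0.67 0.2  0.1 ] 0.751
79.0 (43.33, 0.22, 31)
-6.0 (43.13, 0.08, 31)
-78.0 (43.14, 0.02, 31)
[310.34743577 242.09153083]
[241.66859547 242.05940185]
```

View pics/w39b.png

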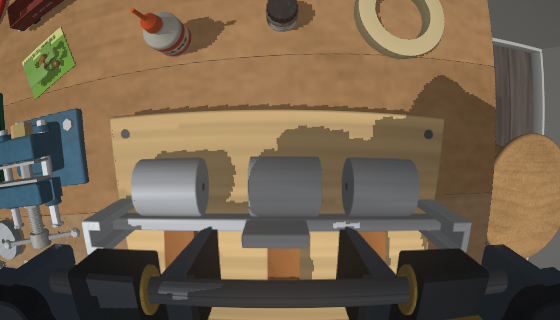

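The tab's top face is at about (277,241), matching the prediction of (276,242). I'll lower, grip and lift.

Request:
send_rows:
  targets:
    - {"x": -0.03, "y": -0.06, "z": 0.8, "roll": 0, "claw": 0.5}
    - {"x": 0, "y": 0, "z": 0.7, "roll": 0, "claw": 0.5}
    - {"x": 0, "y": 0, "z": 0.25, "roll": 0, "claw": 0.5}
    - {"x": 0, "y": 0, "z": 0, "roll": 0, "claw": 0.5}
    - {"x": 0, "y": 0, "z": 0, "roll": 0, "claw": -1}
    - {"x": 0, "y": 0, "z": 0, "roll": 0, "claw": -1}
    - {"x": 0, "y": 0, "z": 0, "roll": 0, "claw": -1}
    - {"x": 0, "y": 0, "z": 0, "roll": 0, "claw": -1}

```text
clock: 49.82
eef_pos: [0.5648, -0.1856, 0.1542]
tool_rot: [0.001, 1.0, -0.025, 0.0]
contact_force: [-2.7, -13.2, -0.5]
width: 0.471
gripper_force: 30.0
```

```bash
python3 b.py
```

```text
49.825 (array([14. ,  0.4]), 154.2, 'yaw err', 0.0018) [ -2.71 -13.2   -0.47] 0.4708698699606199 30.001637935638428
```

Request:
send_rows:
  targets:
    - {"x": 0, "y": 0, "z": -0.2, "roll": 0, "claw": -1}
    - {"x": 0, "y": 0, "z": -0.2, "roll": 0, "claw": -1}
    - {"x": 0, "y": 0, "z": -0.2, "roll": 0, "claw": -1}
    - {"x": 0, "y": 0, "z": 0, "roll": 0, "claw": -1}

```text
clock: 50.32
eef_pos: [0.5648, -0.1856, 0.1662]
tool_rot: [0.001, 1.0, -0.026, 0.0]
contact_force: [-3.3, -12.6, -0.8]
width: 0.477
gripper_force: 30.0
```

```bash
python3 bar.py w40 79 -6 -78 2>/dev/null
```

```text
(array([14. ,  0.4]), 166.2, 'yaw err', 0.0017) [ -3.35 -12.64  -0.84] 0.477
79.0 (43.21, 0.19, 31)
-6.0 (43.14, 0.04, 31)
-78.0 (43.16, 0.08, 31)
```

Request:
send_rows:
  targets:
    - {"x": 0, "y": 0, "z": -0.2, "roll": 0, "claw": -1}
    - {"x": 0, "y": 0, "z": -0.2, "roll": 0, "claw": -1}
    - {"x": 0, "y": 0, "z": -0.2, "roll": 0, "claw": -1}
    - {"x": 0, "y": 0, "z": -0.2, "roll": 0, "claw": -1}
    - {"x": 0, "y": 0, "z": -0.2, "roll": 0, "claw": -1}
    - {"x": 0, "y": 0, "z": -0.1, "roll": 0, "claw": -1}
    - {"x": 0, "y": 0, "z": -0.1, "roll": 0, "claw": -1}
    - {"x": 0, "y": 0, "z": 0, "roll": 0, "claw": -1}

```text
clock: 51.38
eef_pos: [0.5645, -0.1855, 0.1886]
tool_rot: [0.001, 1.0, -0.026, 0.0]
contact_force: [7.4, -17.7, -25.9]
width: 0.475
gripper_force: 30.0
```

```bash
python3 bar.py w41 79 -6 -78 2>/dev/null
```

```text
(array([13.7,  0.5]), 188.6, 'yaw err', 0.0017) [  7.37 -17.71 -25.91] 0.475
79.0 (43.26, 0.16, 31)
-6.0 (43.18, 0.03, 31)
-78.0 (43.13, 0.06, 31)
```

The gate hit its end stop after 34 mm of travel and the bars stayed put. I'll ease off, release and rise clear, then measure the discs in a fresh top view.

Request:
send_rows:
  targets:
    - {"x": 0, "y": 0, "z": 0.05, "roll": 0, "claw": -1}
    - {"x": 0, "y": 0, "z": 0, "roll": 0, "claw": 0.1}
    - {"x": 0, "y": 0, "z": 0, "roll": 0, "claw": 0.5}
    - {"x": 0, "y": 0, "z": 0, "roll": 0, "claw": 0.5}
    - {"x": 0, "y": 0, "z": -0.5, "roll": 0, "claw": 0.5}
    - {"x": 0, "y": 0, "z": -1, "roll": 0, "claw": 0.5}
    - {"x": 0, "y": 0, "z": -1, "roll": 0, "claw": 0.5}
    - {"x": 0, "y": 0, "z": -0.5, "roll": 0, "claw": 0.5}
    - {"x": -0.5, "y": 0, "z": 0, "roll": 0, "claw": 0.5}
    - {"x": -0.5, "y": 0, "z": 0, "roll": 0, "claw": 0.5}

```text
clock: 52.68
eef_pos: [0.5436, -0.1832, 0.2482]
tool_rot: [-0.0, 1.0, -0.026, -0.0]
contact_force: [0.6, -0.2, -0.3]
width: 0.751
gripper_force: 0.0
```

```bash
python3 bar.py w42 79 -6 -78 2>/dev/null
cat > disc.py <<'E'
from h import *
def circ(im,name,c,r,z,o=None,bright=None):
    """refine circle centre (world xy guess c, radius r m, height z) by radial edge search in the picture"""
    g=im.astype(np.float32); c=np.array(c,float)
    for it in range(4):
        D=[]
        for t in np.linspace(0,2*np.pi,72,endpoint=False):
            n=np.array([np.cos(t),np.sin(t)]); rr=np.arange(r-.007,r+.007,.0005)
            uv=np.array([w2px(name,np.r_[c+n*q,z],o) for q in rr],np.float32)
            p=cv2.remap(g,uv[:,:1],uv[:,1:],cv2.INTER_LINEAR)[:,0]; s=p[:,0]-p[:,2]
            s=cv2.GaussianBlur(s[:,None],(1,5),0)[:,0]; k=np.gradient(s); i=np.argmax(k[1:-1])+1
            if k[i]>1: D.append((t,rr[i]-r,*n))
        D=np.array(D); A=np.c_[D[:,2:],np.ones(len(D))]; w=np.ones(len(D))
        for _ in range(8):
            x=np.linalg.lstsq(A*w[:,None],D[:,1]*w,rcond=None)[0]; w=1/(1+(np.abs(A@x-D[:,1])/.001)**2)
        c=c+x[:2]
    return c.round(4),round((r+x[2])*2e3,1),round(float(np.median(np.abs(A@x-D[:,1])))*1e3,2),len(D)
E
python3 - <<'E'
from disc import *
G=dict(plate=(.4786,.2036,.042,.008),a=(.3868,.2069,.028,.012),b=(.5427,.143,.024,.012),c=(.3745,.2945,.020,.012),d=(.437,.3117,.016,.012))
t=viewer.snapshot("top"); cv2.imwrite("pics/t42.png",t[:,:,::-1])
for n,(x,y,r,z) in G.items(): print(n,circ(t,"top",(x,y),r,z))
o=load("w30"); im=cv2.imread("pics/w30.png")[:,:,::-1]
for n in("plate","d"): x,y,r,z=G[n]; print("w30",n,circ(im,"wrist",(x,y),r,z,o))
o=load("w13"); im=cv2.imread("pics/w13.png")[:,:,::-1]
for n in("plate","b","d"): x,y,r,z=G[n]; print("w13",n,circ(im,"wrist",(x,y),r,z,o))
E
```

```text
(array([-7.3,  1.7]), 248.2, 'yaw err', 0.0015) [ 0.57 -0.19 -0.33] 0.751
79.0 (43.9, 0.14, 31)
-6.0 (43.86, 0.07, 31)
-78.0 (43.83, 0.17, 31)Traceback (most recent call last):
  File "<stdin>", line 4, in <module>
  File "disc.py", line 9, in circ
    uv=np.array([w2px(name,np.r_[c+n*q,z],o) for q in rr],np.float32)
                 ~~~~^^^^^^^^^^^^^^^^^^^^^^^
  File "h.py", line 14, in w2px
    c=viewer.get_calibration(name); K=c["camera_matrix"]
ValueError: time passes only in moves, steps and waits
```

```bash
sed -i 's/^def px2w/import functools\n@functools.lru_cache(None)\ndef cal(n): return viewer.get_calibration(n)\ndef px2w/; s/c=viewer.get_calibration(name)/c=cal(name)/' h.py; sed -i 's/viewer.get_calibration("wrist")/cal("wrist")/' bar.py
cat > d1.py <<'E'
from disc import *
G=dict(plate=(.4786,.2036,.042,.008),a=(.3868,.2069,.028,.012),b=(.5427,.143,.024,.012),c=(.3745,.2945,.020,.012),d=(.437,.3117,.016,.012))
t=viewer.snapshot("top"); cv2.imwrite("pics/t42.png",t[:,:,::-1])
for n,(x,y,r,z) in G.items(): print(n,circ(t,"top",(x,y),r,z))
o=load("w30"); im=cv2.imread("pics/w30.png")[:,:,::-1]
for n in("plate","d"): x,y,r,z=G[n]; print("w30",n,circ(im,"wrist",(x,y),r,z,o))
o=load("w13"); im=cv2.imread("pics/w13.png")[:,:,::-1]
for n in("plate","b","d"): x,y,r,z=G[n]; print("w13",n,circ(im,"wrist",(x,y),r,z,o))
E
python3 d1.py
```

```text
plate (array([0.4785, 0.2033]), np.float64(85.9), 0.48, 72)
a (array([0.3871, 0.2063]), np.float64(57.9), 0.46, 72)
b (array([0.543 , 0.1425]), np.float64(50.0), 0.44, 72)
c (array([0.3749, 0.2941]), np.float64(42.3), 0.4, 72)Traceback (most recent call last):
  File "d1.py", line 4, in <module>
    for n,(x,y,r,z) in G.items(): print(n,circ(t,"top",(x,y),r,z))
                                          ~~~~^^^^^^^^^^^^^^^^^^^
  File "disc.py", line 13, in circ
    D=np.array(D); A=np.c_[D[:,2:],np.ones(len(D))]; w=np.ones(len(D))
                           ~^^^^^^
IndexError: too many indices for array: array is 1-dimensional, but 2 were indexed
```

Disc d is no longer where it was, so it has been knocked aside. I'll find it by its grey colour.

```bash
cat > find.py <<'E'
from disc import *
t=viewer.snapshot("top"); cv2.imwrite("pics/tf.png",t[:,:,::-1])
m=((t.max(2).astype(int)-t.min(2)<25)&(t.max(2)>110)).astype(np.uint8); m[:200]=0; m[300:]=0; m[:,:110]=0; m[:,310:]=0
n,l,s,c=cv2.connectedComponentsWithStats(m)
for i in range(1,n):
    if s[i,4]>25: print(c[i].round(1),s[i,2:],px2w("top",*c[i],.012).round(4))
o=load("w30"); im=cv2.imread("pics/w30.png")[:,:,::-1]
print("w30 d",circ(im,"wrist",(.437,.3117),.016,.012,o)); print("w30 plate",circ(im,"wrist",(.4785,.2033),.042,.008,o))
o=load("w13"); im=cv2.imread("pics/w13.png")[:,:,::-1]
print("w13 plate",circ(im,"wrist",(.4785,.2033),.042,.008,o),"b",circ(im,"wrist",(.543,.1425),.024,.012,o))
E
python3 find.py
```

```text
[119.  201.8] [22  4 54] [0.5862 0.5074 0.012 ]
[284.7 206.2] [ 8 12 53] [0.5679 0.0404 0.012 ]
[138.6 208.8] [ 42   6 146] [0.5658 0.4518 0.012 ]
[248.4 215.5] [ 17  16 217] [0.543  0.1426 0.012 ]
[226.8 238.8] [ 30  29 694] [0.4786 0.2029 0.012 ]
[181.9 241.8] [11 11 99] [0.4715 0.3284 0.012 ]
[124.7 246.7] [ 17  15 203] [0.4597 0.4884 0.012 ]
[225.6 271.8] [ 20  20 309] [0.3873 0.2062 0.012 ]
[194.  276.4] [ 15  14 162] [0.3755 0.294  0.012 ]
[115.8 277.7] [12 12 30] [0.3744 0.5114 0.012 ]
w30 d (array([0.438 , 0.3139]), np.float64(33.4), 0.37, 72)
w30 plate (array([0.4795, 0.206 ]), np.float64(85.6), 0.65, 72)
w13 plate (array([0.4791, 0.2036]), np.float64(84.1), 0.36, 72) b (array([0.5433, 0.1428]), np.float64(48.1), 0.4, 72)
```

Disc d is now at (0.4715, 0.3284). I'll start stacking with disc a.

Request:
send_rows:
  targets:
    - {"x": -0.44, "y": -0.95, "z": 0, "roll": 0, "claw": 0.55}
    - {"x": -0.44, "y": -0.95, "z": 0, "roll": 0, "claw": 0.55}
    - {"x": -0.44, "y": -0.95, "z": 0, "roll": 0, "claw": 0.55}
    - {"x": -0.44, "y": -0.95, "z": 0, "roll": 0, "claw": 0.55}
    - {"x": -0.44, "y": -0.95, "z": 0, "roll": 0, "claw": 0.55}
    - {"x": -0.44, "y": -0.95, "z": 0, "roll": 0, "claw": 0.55}
    - {"x": -0.44, "y": -0.95, "z": 0, "roll": 0, "claw": 0.55}
    - {"x": -0.44, "y": -0.95, "z": 0, "roll": 0, "claw": 0.55}
    - {"x": -0.44, "y": -0.95, "z": 0, "roll": 0, "claw": 0.55}
    - {"x": -0.44, "y": -0.95, "z": 0, "roll": 0, "claw": 0.55}

```text
clock: 54.12
eef_pos: [0.466, 0.0121, 0.2488]
tool_rot: [0.0, 1.0, -0.026, 0.0]
contact_force: [-0.1, -0.6, -0.6]
width: 0.771
gripper_force: 0.0
```

Request:
send_rows:
  targets:
    - {"x": -0.44, "y": -0.95, "z": 0, "roll": 0, "claw": 0.55}
    - {"x": -0.44, "y": -0.95, "z": 0, "roll": 0, "claw": 0.55}
    - {"x": -0.44, "y": -0.95, "z": 0, "roll": 0, "claw": 0.55}
    - {"x": -0.44, "y": -0.95, "z": 0, "roll": 0, "claw": 0.55}
    - {"x": -0.44, "y": -0.95, "z": 0, "roll": 0, "claw": 0.55}
    - {"x": -0.44, "y": -0.95, "z": 0, "roll": 0, "claw": 0.55}
    - {"x": -0.44, "y": -0.95, "z": 0, "roll": 0, "claw": 0.55}
    - {"x": -0.44, "y": -0.95, "z": 0, "roll": 0, "claw": 0.55}
    - {"x": -0.44, "y": -0.95, "z": 0, "roll": 0, "claw": 0.55}
    - {"x": -0.44, "y": -0.95, "z": 0, "roll": 0, "claw": 0.55}

```text
clock: 55.38
eef_pos: [0.3876, 0.2061, 0.2488]
tool_rot: [-0.0, 1.0, -0.026, 0.0]
contact_force: [-0.0, -0.2, -0.1]
width: 0.773
gripper_force: 0.0
```

Request:
send_rows:
  targets:
    - {"x": 0, "y": 0, "z": 1, "roll": 0, "claw": 0.55}
    - {"x": 0, "y": 0, "z": 1, "roll": 0, "claw": 0.55}
    - {"x": 0, "y": 0, "z": 1, "roll": 0, "claw": 0.55}
    - {"x": 0, "y": 0, "z": 1, "roll": 0, "claw": 0.55}
    - {"x": 0, "y": 0, "z": 1, "roll": 0, "claw": 0.55}
    - {"x": 0, "y": 0, "z": 1, "roll": 0, "claw": 0.55}
    - {"x": 0, "y": 0, "z": 0, "roll": 0, "claw": 0.55}

```text
clock: 56.25
eef_pos: [0.3873, 0.2051, 0.1279]
tool_rot: [0.001, 1.0, -0.026, -0.001]
contact_force: [-0.1, 0.8, -0.2]
width: 0.775
gripper_force: 0.0
```

```bash
cat > go.py <<'E'
import sys; from h import *
o=robot.get_obs(); r=rot(o["tool_rot"]); d=np.array(list(map(float,sys.argv[1:4])))-o["eef_pos"]
print(round(o["clock"],1),o["eef_pos"].round(4),"yaw",np.arctan2(r[1,0],r[0,0]).round(4),"units",(r.T@d/.02).round(2),o["contact_force"].round(1),round(o["width"],3))
E
python3 go.py .3873 .2063 .081
```

```text
56.2 [0.3873 0.2051 0.1279] yaw -0.0511 units [ 0.   -0.06  2.35] [-0.1  0.8 -0.2] 0.775
```

Request:
send_rows:
  targets:
    - {"x": 0, "y": 0, "z": 1, "roll": 0, "claw": 0.55}
    - {"x": 0, "y": 0, "z": 0.8, "roll": 0, "claw": 0.55}
    - {"x": 0, "y": 0, "z": 0.5, "roll": 0, "claw": 0.55}
    - {"x": 0, "y": 0, "z": 0, "roll": 0, "claw": 0.55}
    - {"x": 0, "y": 0, "z": 0, "roll": 0, "claw": -1}
    - {"x": 0, "y": 0, "z": 0, "roll": 0, "claw": -1}
    - {"x": 0, "y": 0, "z": 0, "roll": 0, "claw": -1}
    - {"x": 0, "y": 0, "z": 0, "roll": 0, "claw": -1}

```text
clock: 57.25
eef_pos: [0.3887, 0.2053, 0.0833]
tool_rot: [-0.0, 1.0, -0.026, 0.0]
contact_force: [-0.9, 0.9, 7.7]
width: 0.599
gripper_force: 30.0
```

Request:
send_rows:
  targets:
    - {"x": 0, "y": 0, "z": -0.5, "roll": 0, "claw": -1}
    - {"x": 0, "y": 0, "z": -1, "roll": 0, "claw": -1}
    - {"x": 0, "y": 0, "z": 0, "roll": 0, "claw": -1}

```text
clock: 57.62
eef_pos: [0.389, 0.2054, 0.1141]
tool_rot: [-0.001, 1.0, -0.026, 0.001]
contact_force: [-0.5, 0.3, -2.5]
width: 0.601
gripper_force: 30.0
```

```bash
python3 go.py .4785 .2033 .0895; python3 go.py .3871 .2063 .0895
```

```text
57.6 [0.389  0.2054 0.1141] yaw -0.0512 units [ 4.47 -0.12  1.24] [-0.5  0.3 -2.5] 0.601
57.6 [0.389  0.2054 0.1141] yaw -0.0512 units [-0.1  -0.04  1.23] [-0.5  0.3 -2.5] 0.601
```

Request:
send_rows:
  targets:
    - {"x": 1, "y": 0, "z": 0, "roll": 0, "claw": -1}
    - {"x": 1, "y": 0, "z": 0, "roll": 0, "claw": -1}
    - {"x": 1, "y": 0, "z": 0, "roll": 0, "claw": -1}
    - {"x": 1, "y": 0, "z": 0, "roll": 0, "claw": -1}
    - {"x": 0.55, "y": -0.12, "z": 0, "roll": 0, "claw": -1}
    - {"x": 0, "y": 0, "z": 0, "roll": 0, "claw": -1}

```text
clock: 58.38
eef_pos: [0.48, 0.2029, 0.1126]
tool_rot: [-0.0, 1.0, -0.026, 0.0]
contact_force: [-1.9, 0.0, -2.3]
width: 0.601
gripper_force: 30.0
```

```bash
python3 go.py .4801 .2033 .092
cat > chk.py <<'E'
import sys; from disc import *
# chk tag  then name,x,y,r,z ...
o,im=grab(sys.argv[1])
for a in sys.argv[2:]:
    n,x,y,r,z=a.split(","); print(n,circ(im,"wrist",(float(x),float(y)),float(r),float(z),o))
E
python3 chk.py w50 plate,.4785,.2033,.042,.008
```

```text
58.4 [0.48   0.2029 0.1126] yaw -0.0516 units [ 0.   -0.02  1.03] [-1.9  0.  -2.3] 0.601
plate (array([0.4803, 0.2043]), np.float64(82.5), 0.32, 48)
```

Request:
send_rows:
  targets:
    - {"x": 0, "y": -0.02, "z": 0.5, "roll": 0, "claw": -1}
    - {"x": 0, "y": 0, "z": 0.35, "roll": 0, "claw": -1}
    - {"x": 0, "y": 0, "z": 0.15, "roll": 0, "claw": -1}
    - {"x": 0, "y": 0, "z": 0, "roll": 0, "claw": -1}

```text
clock: 58.92
eef_pos: [0.4792, 0.2032, 0.0925]
tool_rot: [0.0, 1.0, -0.026, -0.0]
contact_force: [-0.5, 0.8, -2.7]
width: 0.6
gripper_force: 30.0
```

Request:
send_rows:
  targets:
    - {"x": 0, "y": 0, "z": 0, "roll": 0, "claw": 0.35}
    - {"x": 0, "y": 0, "z": 0, "roll": 0, "claw": 0.5}
    - {"x": 0, "y": 0, "z": 0, "roll": 0, "claw": 0.5}
    - {"x": 0, "y": 0, "z": -0.5, "roll": 0, "claw": 0.5}
    - {"x": 0, "y": 0, "z": -1, "roll": 0, "claw": 0.5}
    - {"x": 0, "y": 0, "z": -1, "roll": 0, "claw": 0.5}
    - {"x": 0, "y": 0, "z": 0, "roll": 0, "claw": 0.5}

```text
clock: 59.8
eef_pos: [0.4803, 0.2035, 0.1445]
tool_rot: [-0.001, 1.0, -0.026, 0.001]
contact_force: [0.7, 0.6, 0.2]
width: 0.746
gripper_force: 0.0
```

```bash
python3 go.py .5432 .1427 .084; python3 chk.py w51 plate,.479,.2035,.042,.008 a,.479,.2035,.028,.020 b,.5432,.1427,.024,.012
python3 - <<'E'
from disc import *
t=viewer.snapshot("top")
for a in [(.4785,.2033,.042,.008),(.4785,.2033,.028,.020)]:
    try: print("top",circ(t,"top",a[:2],a[2],a[3]))
    except Exception as e: print(e)
E
```

```text
59.8 [0.4803 0.2035 0.1445] yaw -0.0513 units [3.29 2.88 3.03] [0.7 0.6 0.2] 0.746
plate (array([0.4794, 0.2043]), np.float64(83.6), 0.21, 72)
top (array([0.4705, 0.2405]), np.float64(94.3), 2.19, 13)
top (array([0.4808, 0.1988]), np.float64(48.1), 0.77, 31)Traceback (most recent call last):
  File "chk.py", line 5, in <module>
    n,x,y,r,z=a.split(","); print(n,circ(im,"wrist",(float(x),float(y)),float(r),float(z),o))
                                    ~~~~^^^^^^^^^^^^^^^^^^^^^^^^^^^^^^^^^^^^^^^^^^^^^^^^^^^^
  File "disc.py", line 13, in circ
    D=np.array(D); A=np.c_[D[:,2:],np.ones(len(D))]; w=np.ones(len(D))
                           ~^^^^^^
IndexError: too many indices for array: array is 1-dimensional, but 2 were indexed
```

Request:
send_rows:
  targets:
    - {"x": 0.8, "y": 0.7, "z": 0, "roll": 0, "claw": 0.32}
    - {"x": 0.8, "y": 0.7, "z": 0, "roll": 0, "claw": 0.32}
    - {"x": 0.8, "y": 0.7, "z": 0, "roll": 0, "claw": 0.32}
    - {"x": 0.89, "y": 0.78, "z": 0, "roll": 0, "claw": 0.32}
    - {"x": 0, "y": 0, "z": 1, "roll": 0, "claw": 0.32}
    - {"x": 0, "y": 0, "z": 0, "roll": 0, "claw": 0.32}

```text
clock: 60.65
eef_pos: [0.5409, 0.1419, 0.1207]
tool_rot: [0.0, 1.0, -0.026, -0.002]
contact_force: [-0.0, 0.6, 0.5]
width: 0.658
gripper_force: 0.0
```

```bash
python3 go.py .5432 .1427 .084
sed -i 's/s=p\[:,0\]-p\[:,2\]/s=p[:,0]-p[:,2] if bright is None else p.sum(1)\/3/; s/k=np.gradient(s);/k=np.gradient(s); k=np.abs(k) if bright else k;/' disc.py
cat > chk.py <<'E'
import sys; from disc import *
o,im=grab(sys.argv[1]); t=viewer.snapshot("top"); cv2.imwrite(f"pics/top_{sys.argv[1]}.png",t[:,:,::-1])
for a in sys.argv[2:]:
    n,x,y,r,z=a.split(","); b=1 if n[0]=="g" else None
    for c,i,q in(("wrist",im,o),("top",t,None)):
        try: print(n,c,*circ(i,c,(float(x),float(y)),float(r),float(z),q,b))
        except Exception as e: print(n,c,"none")
E
python3 chk.py w52 plate,.479,.2035,.042,.008 ga,.479,.2035,.028,.020 b,.5432,.1427,.024,.012 d,.4715,.3284,.016,.012 c,.375,.294,.02,.012
```

```text
60.6 [0.5409 0.1419 0.1207] yaw -0.0517 units [ 0.12 -0.05  1.84] [-0.   0.6  0.5] 0.658
plate wrist [0.4851 0.1988] 79.0 2.12 45
plate top none
ga wrist [0.4802 0.2   ] 52.3 2.46 66
ga top none
b wrist [0.5448 0.1433] 48.5 0.39 72
b top none
d wrist [0.4743 0.328 ] 41.2 0.61 35
d top [0.4716 0.3291] 33.7 0.46 72
c wrist none
c top [0.3747 0.2941] 42.3 0.28 35
```

Request:
send_rows:
  targets:
    - {"x": 0.1, "y": -0.05, "z": 0.8, "roll": 0, "claw": 0.32}
    - {"x": 0, "y": 0, "z": 0.6, "roll": 0, "claw": 0.32}
    - {"x": 0, "y": 0, "z": 0.4, "roll": 0, "claw": 0.32}
    - {"x": 0, "y": 0, "z": 0, "roll": 0, "claw": 0.32}
    - {"x": 0, "y": 0, "z": 0, "roll": 0, "claw": 0.32}

```text
clock: 61.38
eef_pos: [0.5444, 0.1433, 0.0869]
tool_rot: [-0.0, 1.0, -0.026, 0.0]
contact_force: [0.5, 0.4, 0.1]
width: 0.663
gripper_force: 0.0
```

```bash
python3 go.py .5432 .1427 .083
```

```text
61.4 [0.5444 0.1433 0.0869] yaw -0.0512 units [-0.06  0.03  0.2 ] [0.5 0.4 0.1] 0.663
```

Request:
send_rows:
  targets:
    - {"x": 0, "y": 0, "z": 0, "roll": 0, "claw": -1}
    - {"x": 0, "y": 0, "z": 0, "roll": 0, "claw": -1}
    - {"x": 0, "y": 0, "z": 0, "roll": 0, "claw": -1}
    - {"x": 0, "y": 0, "z": 0, "roll": 0, "claw": -1}

```text
clock: 61.88
eef_pos: [0.5445, 0.1433, 0.0871]
tool_rot: [-0.0, 1.0, -0.026, 0.0]
contact_force: [-1.2, -0.5, 5.4]
width: 0.498
gripper_force: 30.0
```

```bash
python3 go.py .5432 .1427 .083
```

```text
61.9 [0.5445 0.1433 0.0871] yaw -0.0512 units [-0.06  0.03  0.2 ] [-1.2 -0.5  5.4] 0.498
```

The grip is too high on the disc, so I'll regrip lower.

Request:
send_rows:
  targets:
    - {"x": 0, "y": 0, "z": 0, "roll": 0, "claw": 0.32}
    - {"x": 0, "y": 0, "z": 0, "roll": 0, "claw": 0.32}
    - {"x": -0.02, "y": 0, "z": 0.25, "roll": 0, "claw": 0.32}
    - {"x": 0, "y": 0, "z": 0, "roll": 0, "claw": 0.32}
    - {"x": 0, "y": 0, "z": 0, "roll": 0, "claw": -1}
    - {"x": 0, "y": 0, "z": 0, "roll": 0, "claw": -1}
    - {"x": 0, "y": 0, "z": 0, "roll": 0, "claw": -1}
    - {"x": 0, "y": 0, "z": 0, "roll": 0, "claw": -1}

```text
clock: 62.88
eef_pos: [0.5438, 0.1433, 0.0818]
tool_rot: [-0.0, 1.0, -0.026, -0.0]
contact_force: [-0.5, -0.0, -1.6]
width: 0.512
gripper_force: 30.0
```

```bash
python3 go.py .5432 .1427 .083
```

```text
62.9 [0.5438 0.1433 0.0818] yaw -0.0513 units [-0.03  0.03 -0.06] [-0.5 -0.  -1.6] 0.512
```

Request:
send_rows:
  targets:
    - {"x": 0, "y": 0, "z": -0.5, "roll": 0, "claw": -1}
    - {"x": 0, "y": 0, "z": -1, "roll": 0, "claw": -1}
    - {"x": 0, "y": 0, "z": -1, "roll": 0, "claw": -1}
    - {"x": 0, "y": 0, "z": 0, "roll": 0, "claw": -1}

```text
clock: 63.38
eef_pos: [0.5449, 0.1435, 0.1341]
tool_rot: [-0.0, 1.0, -0.026, 0.002]
contact_force: [-0.3, 0.4, -1.6]
width: 0.513
gripper_force: 30.0
```

```bash
python3 go.py .4796 .2037 .11
```

```text
63.4 [0.5449 0.1435 0.1341] yaw -0.0512 units [-3.42 -2.84  1.2 ] [-0.3  0.4 -1.6] 0.513
```

Request:
send_rows:
  targets:
    - {"x": -0.85, "y": -0.7, "z": 0, "roll": 0, "claw": -1}
    - {"x": -0.85, "y": -0.7, "z": 0, "roll": 0, "claw": -1}
    - {"x": -0.85, "y": -0.7, "z": 0, "roll": 0, "claw": -1}
    - {"x": -0.85, "y": -0.72, "z": 0, "roll": 0, "claw": -1}
    - {"x": 0, "y": 0, "z": 0.9, "roll": 0, "claw": -1}
    - {"x": 0, "y": 0, "z": 0, "roll": 0, "claw": -1}
    - {"x": 0, "y": 0, "z": 0, "roll": 0, "claw": -1}

```text
clock: 64.25
eef_pos: [0.479, 0.2029, 0.1134]
tool_rot: [0.0, 1.0, -0.026, -0.0]
contact_force: [-0.1, 0.6, -1.2]
width: 0.513
gripper_force: 30.0
```

```bash
python3 go.py .4790 .2036 .1025; python3 chk.py w53 plate,.479,.2035,.042,.008
```

```text
64.2 [0.479  0.2029 0.1134] yaw -0.0515 units [-0.   -0.04  0.55] [-0.1  0.6 -1.2] 0.513
plate wrist [0.4803 0.2043] 82.7 0.11 46
plate top [0.4801 0.2007] 76.4 0.5 20
```

Request:
send_rows:
  targets:
    - {"x": 0.02, "y": -0.04, "z": 0.3, "roll": 0, "claw": -1}
    - {"x": 0, "y": 0, "z": 0.25, "roll": 0, "claw": -1}
    - {"x": 0, "y": 0, "z": 0, "roll": 0, "claw": -1}
    - {"x": 0, "y": 0, "z": 0, "roll": 0, "claw": -1}

```text
clock: 64.85
eef_pos: [0.4793, 0.2039, 0.1027]
tool_rot: [0.0, 1.0, -0.026, -0.0]
contact_force: [0.2, 0.5, -1.7]
width: 0.515
gripper_force: 30.0
```

```bash
python3 go.py .4790 .2036 .1025
```

```text
64.8 [0.4793 0.2039 0.1027] yaw -0.0512 units [-0.01  0.01  0.01] [ 0.2  0.5 -1.7] 0.515
```

Request:
send_rows:
  targets:
    - {"x": 0, "y": 0, "z": 0, "roll": 0, "claw": 0.2}
    - {"x": 0, "y": 0, "z": 0, "roll": 0, "claw": 0.4}
    - {"x": 0, "y": 0, "z": 0, "roll": 0, "claw": 0.4}
    - {"x": 0, "y": 0, "z": -0.5, "roll": 0, "claw": 0.4}
    - {"x": 0, "y": 0, "z": -1, "roll": 0, "claw": 0.4}
    - {"x": 0, "y": 0, "z": -1, "roll": 0, "claw": 0.4}
    - {"x": 0, "y": 0, "z": 0, "roll": 0, "claw": 0.1}

```text
clock: 65.72
eef_pos: [0.4801, 0.2042, 0.1544]
tool_rot: [-0.001, 1.0, -0.026, 0.001]
contact_force: [1.1, 1.0, -0.1]
width: 0.621
gripper_force: 0.0
```

```bash
python3 go.py .3749 .2941 .155; python3 chk.py w54 plate,.479,.2035,.042,.008 ga,.479,.2035,.028,.020 gb,.479,.2035,.024,.032 d,.4715,.3287,.016,.012 c,.375,.294,.02,.012
```

```text
65.7 [0.4801 0.2042 0.1544] yaw -0.0512 units [-5.48 -4.22 -0.04] [ 1.1  1.  -0.1] 0.621
plate wrist [0.4795 0.2043] 83.5 0.25 72
plate top [0.4709 0.2079] 84.7 1.64 12
ga wrist [0.4794 0.2036] 55.7 0.37 72
ga top [0.4812 0.1969] 58.1 1.98 43
gb wrist [0.4839 0.2009] 48.5 1.32 72
gb top [0.48   0.1962] 54.7 1.03 42
d wrist [0.4751 0.3254] 31.3 0.56 72
d top [0.4703 0.32  ] 40.6 0.47 27
c wrist [0.3904 0.2894] 32.7 1.34 49
c top none
```

Disc a sits within 0.7 mm of the plate centre. On to disc c.

Request:
send_rows:
  targets:
    - {"x": -0.9, "y": -0.7, "z": 0, "roll": 0, "claw": 0.15}
    - {"x": -0.9, "y": -0.7, "z": 0, "roll": 0, "claw": 0.15}
    - {"x": -0.9, "y": -0.7, "z": 0, "roll": 0, "claw": 0.15}
    - {"x": -0.9, "y": -0.7, "z": 0, "roll": 0, "claw": 0.15}
    - {"x": -0.9, "y": -0.7, "z": 0, "roll": 0, "claw": 0.15}
    - {"x": -0.95, "y": -0.7, "z": 0, "roll": 0, "claw": 0.15}
    - {"x": 0, "y": 0, "z": 1, "roll": 0, "claw": 0.15}
    - {"x": 0, "y": 0, "z": 0.5, "roll": 0, "claw": 0.15}
    - {"x": 0, "y": 0, "z": 0, "roll": 0, "claw": 0.15}
    - {"x": 0, "y": 0, "z": 0, "roll": 0, "claw": 0.15}

```text
clock: 67.08
eef_pos: [0.375, 0.2932, 0.1229]
tool_rot: [-0.0, 1.0, -0.026, 0.0]
contact_force: [0.4, -1.0, 0.0]
width: 0.575
gripper_force: 0.0
```

```bash
python3 go.py .3749 .2941 .0815; python3 chk.py w55 plate,.479,.2035,.042,.008 ga,.479,.2035,.028,.020 gb,.479,.2035,.024,.032 d,.4715,.3287,.016,.012 c,.375,.294,.02,.012; python3 -c "
import cv2;im=cv2.imread('pics/w55.png');cv2.imwrite('pics/w55b.png',cv2.resize(im[0:280,160:560],(800,560),interpolation=cv2.INTER_CUBIC))"
```

```text
67.1 [0.375  0.2932 0.1229] yaw -0.0516 units [-0.01 -0.04  2.07] [ 0.4 -1.   0. ] 0.575
plate wrist [0.4788 0.205 ] 83.9 0.43 72
plate top [0.4785 0.2035] 86.0 0.4 72
ga wrist [0.4752 0.2018] 63.4 0.68 72
ga top [0.4758 0.1999] 61.4 1.41 72
gb wrist [0.4778 0.2033] 51.9 1.17 72
gb top [0.4786 0.2051] 47.7 0.83 72
d wrist [0.4714 0.3296] 32.0 0.38 72
d top [0.4717 0.3291] 33.7 0.35 72
c wrist [0.3765 0.2954] 41.0 0.47 72
c top [0.3785 0.2955] 48.5 0.77 12
```

View pics/w55b.png

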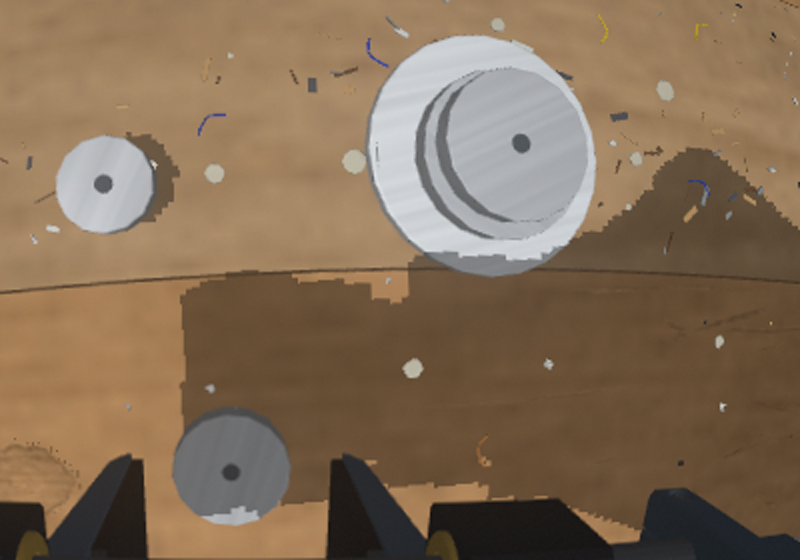

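The stack of a and b looks neat. Hole marks: b at (521,143), c at (231,472), d at (103,184).

Run:
```python
from h import *
o=load("w55")
for n,u,v,z in(("b",521,143,.032),("c",231,472,.012),("d",103,184,.012)): print(n,px2w("wrist",(u+.5)/2-.5+160,(v+.5)/2-.5,z,o).round(4))
```

```text
b [0.4793 0.2038 0.032 ]
c [0.3749 0.2954 0.012 ]
d [0.4715 0.3303 0.012 ]
```

Request:
send_rows:
  targets:
    - {"x": 0.02, "y": -0.05, "z": 0.9, "roll": 0, "claw": 0.15}
    - {"x": 0, "y": 0, "z": 0.7, "roll": 0, "claw": 0.15}
    - {"x": 0, "y": 0, "z": 0.42, "roll": 0, "claw": 0.15}
    - {"x": 0, "y": 0, "z": 0, "roll": 0, "claw": 0.15}
    - {"x": 0, "y": 0, "z": 0, "roll": 0, "claw": 0.15}

```text
clock: 67.8
eef_pos: [0.3753, 0.2944, 0.0826]
tool_rot: [-0.0, 1.0, -0.026, 0.0]
contact_force: [0.0, 0.5, 0.2]
width: 0.57
gripper_force: 0.0
```

```bash
python3 go.py .3755 .2945 .0815
```

```text
67.8 [0.3753 0.2944 0.0826] yaw -0.0512 units [ 0.01 -0.    0.06] [0.  0.5 0.2] 0.57
```

Request:
send_rows:
  targets:
    - {"x": 0, "y": -0.02, "z": 0.03, "roll": 0, "claw": 0.15}
    - {"x": 0, "y": 0, "z": 0, "roll": 0, "claw": -1}
    - {"x": 0, "y": 0, "z": 0, "roll": 0, "claw": -1}
    - {"x": 0, "y": 0, "z": 0, "roll": 0, "claw": -1}
    - {"x": 0, "y": 0, "z": 0, "roll": 0, "claw": -1}

```text
clock: 68.42
eef_pos: [0.3753, 0.2948, 0.0819]
tool_rot: [-0.0, 1.0, -0.026, 0.0]
contact_force: [-0.1, -2.1, 4.2]
width: 0.426
gripper_force: 30.0
```

```bash
python3 go.py .3749 .295 .0815
```

```text
68.4 [0.3753 0.2948 0.0819] yaw -0.0511 units [-0.02 -0.01  0.02] [-0.1 -2.1  4.2] 0.426
```

Request:
send_rows:
  targets:
    - {"x": 0, "y": 0, "z": -0.5, "roll": 0, "claw": -1}
    - {"x": 0, "y": 0, "z": -1, "roll": 0, "claw": -1}
    - {"x": 0, "y": 0, "z": -1, "roll": 0, "claw": -1}
    - {"x": 0, "y": 0, "z": -0.5, "roll": 0, "claw": -1}
    - {"x": 0, "y": 0, "z": 0, "roll": 0, "claw": -1}

```text
clock: 69.05
eef_pos: [0.3754, 0.2949, 0.1423]
tool_rot: [-0.0, 1.0, -0.026, 0.001]
contact_force: [-0.1, 0.3, -1.7]
width: 0.427
gripper_force: 30.0
```

```bash
python3 go.py .4795 .2039 .115
```

```text
69.0 [0.3754 0.2949 0.1423] yaw -0.0512 units [5.43 4.28 1.37] [-0.1  0.3 -1.7] 0.427
```

Request:
send_rows:
  targets:
    - {"x": 0.9, "y": 0.7, "z": 0, "roll": 0, "claw": -1}
    - {"x": 0.9, "y": 0.7, "z": 0, "roll": 0, "claw": -1}
    - {"x": 0.9, "y": 0.7, "z": 0, "roll": 0, "claw": -1}
    - {"x": 0.9, "y": 0.7, "z": 0, "roll": 0, "claw": -1}
    - {"x": 0.9, "y": 0.7, "z": 0, "roll": 0, "claw": -1}
    - {"x": 0.93, "y": 0.78, "z": 0, "roll": 0, "claw": -1}
    - {"x": 0, "y": 0, "z": 0.8, "roll": 0, "claw": -1}
    - {"x": 0, "y": 0, "z": 0, "roll": 0, "claw": -1}
    - {"x": 0, "y": 0, "z": 0, "roll": 0, "claw": -1}

```text
clock: 70.18
eef_pos: [0.4785, 0.204, 0.1253]
tool_rot: [0.0, 1.0, -0.025, -0.001]
contact_force: [1.1, -0.0, -0.9]
width: 0.424
gripper_force: 30.0
```

```bash
python3 go.py .4796 .2038 .1146
```

```text
70.2 [0.4785 0.204  0.1253] yaw -0.0506 units [0.06 0.01 0.53] [ 1.1 -0.  -0.9] 0.424
```

Request:
send_rows:
  targets:
    - {"x": 0.04, "y": 0.01, "z": 0.28, "roll": 0, "claw": -1}
    - {"x": 0, "y": 0, "z": 0.25, "roll": 0, "claw": -1}
    - {"x": 0, "y": 0, "z": 0, "roll": 0, "claw": -1}
    - {"x": 0, "y": 0, "z": 0, "roll": 0, "claw": -1}

```text
clock: 70.68
eef_pos: [0.48, 0.2035, 0.1152]
tool_rot: [0.0, 1.0, -0.026, -0.0]
contact_force: [0.4, -0.1, -0.7]
width: 0.424
gripper_force: 30.0
```

```bash
python3 go.py .4796 .2038 .1146
```

```text
70.7 [0.48   0.2035 0.1152] yaw -0.0511 units [-0.02 -0.02  0.03] [ 0.4 -0.1 -0.7] 0.424
```

Request:
send_rows:
  targets:
    - {"x": 0, "y": 0, "z": 0, "roll": 0, "claw": 0.0}
    - {"x": 0, "y": 0, "z": 0, "roll": 0, "claw": 0.2}
    - {"x": 0, "y": 0, "z": 0, "roll": 0, "claw": 0.2}
    - {"x": 0, "y": 0, "z": -0.5, "roll": 0, "claw": 0.2}
    - {"x": 0, "y": 0, "z": -1, "roll": 0, "claw": 0.2}
    - {"x": 0, "y": 0, "z": -1, "roll": 0, "claw": 0.1}
    - {"x": 0, "y": 0, "z": 0, "roll": 0, "claw": 0}

```text
clock: 71.55
eef_pos: [0.4808, 0.2037, 0.1668]
tool_rot: [-0.001, 1.0, -0.026, 0.001]
contact_force: [0.3, 0.3, -0.3]
width: 0.502
gripper_force: 0.0
```

```bash
python3 go.py .4715 .3297 .125
```

```text
71.5 [0.4808 0.2037 0.1668] yaw -0.0512 units [-0.79 -6.26  2.1 ] [ 0.3  0.3 -0.3] 0.502
```

Request:
send_rows:
  targets:
    - {"x": -0.1, "y": -0.9, "z": 0, "roll": 0, "claw": 0}
    - {"x": -0.1, "y": -0.9, "z": 0, "roll": 0, "claw": 0}
    - {"x": -0.1, "y": -0.9, "z": 0, "roll": 0, "claw": 0}
    - {"x": -0.1, "y": -0.9, "z": 0, "roll": 0, "claw": 0}
    - {"x": -0.1, "y": -0.9, "z": 0, "roll": 0, "claw": 0}
    - {"x": -0.1, "y": -0.9, "z": 0, "roll": 0, "claw": 0}
    - {"x": -0.19, "y": -0.86, "z": 0, "roll": 0, "claw": 0}
    - {"x": 0, "y": 0, "z": 1, "roll": 0, "claw": 0}
    - {"x": 0, "y": 0, "z": 1, "roll": 0, "claw": 0}
    - {"x": 0, "y": 0, "z": 0, "roll": 0, "claw": 0}

```text
clock: 72.8
eef_pos: [0.4696, 0.328, 0.1227]
tool_rot: [0.001, 1.0, -0.026, -0.002]
contact_force: [-0.8, -1.0, 1.0]
width: 0.501
gripper_force: 0.0
```

```bash
python3 chk.py w56 d,.4715,.33,.016,.012;  python3 go.py .4715 .33 .082
```

```text
d wrist [0.473 0.33 ] 33.1 0.47 72
d top [0.473  0.3309] 32.0 0.0 1
72.9 [0.4706 0.3287 0.1246] yaw -0.0518 units [ 0.04 -0.07  2.13] [ 0.1  0.3 -0.8] 0.501
```

Request:
send_rows:
  targets:
    - {"x": 0.02, "y": -0.04, "z": 0.9, "roll": 0, "claw": 0}
    - {"x": 0, "y": 0, "z": 0.7, "roll": 0, "claw": 0}
    - {"x": 0, "y": 0, "z": 0.5, "roll": 0, "claw": 0}
    - {"x": 0, "y": 0, "z": 0, "roll": 0, "claw": 0}
    - {"x": 0, "y": 0, "z": 0, "roll": 0, "claw": 0}

```text
clock: 73.53
eef_pos: [0.4712, 0.3301, 0.0833]
tool_rot: [-0.0, 1.0, -0.026, 0.0]
contact_force: [0.9, -0.7, 0.6]
width: 0.501
gripper_force: 0.0
```

```bash
python3 go.py .472 .33 .082; python3 chk.py w57 d,.4725,.33,.016,.012
```

```text
73.5 [0.4712 0.3301 0.0833] yaw -0.0512 units [0.04 0.01 0.07] [ 0.9 -0.7  0.6] 0.501
d wrist [0.4746 0.3298] 32.0 0.47 68
d top [0.4654 0.3419] 47.3 0.15 8
```

Request:
send_rows:
  targets:
    - {"x": 0.03, "y": 0, "z": 0.06, "roll": 0, "claw": 0}
    - {"x": 0, "y": 0, "z": 0, "roll": 0, "claw": -1}
    - {"x": 0, "y": 0, "z": 0, "roll": 0, "claw": -1}
    - {"x": 0, "y": 0, "z": 0, "roll": 0, "claw": -1}
    - {"x": 0, "y": 0, "z": 0, "roll": 0, "claw": -1}

```text
clock: 74.25
eef_pos: [0.4718, 0.33, 0.0821]
tool_rot: [-0.0, 1.0, -0.026, 0.0]
contact_force: [-0.1, -1.4, 2.0]
width: 0.334
gripper_force: 30.0
```

```bash
python3 go.py .472 .33 .082
```

```text
74.2 [0.4718 0.33   0.0821] yaw -0.0512 units [0.01 0.   0.  ] [-0.1 -1.4  2. ] 0.334
```

Request:
send_rows:
  targets:
    - {"x": 0, "y": 0, "z": -0.5, "roll": 0, "claw": -1}
    - {"x": 0, "y": 0, "z": -1, "roll": 0, "claw": -1}
    - {"x": 0, "y": 0, "z": -1, "roll": 0, "claw": -1}
    - {"x": 0, "y": 0, "z": -1, "roll": 0, "claw": -1}
    - {"x": 0, "y": 0, "z": 0, "roll": 0, "claw": -1}

```text
clock: 74.88
eef_pos: [0.4725, 0.3305, 0.1542]
tool_rot: [-0.001, 1.0, -0.026, 0.001]
contact_force: [0.8, 0.9, -0.4]
width: 0.338
gripper_force: 30.0
```

```bash
python3 go.py .4798 .2037 .127
```

```text
74.9 [0.4725 0.3305 0.1542] yaw -0.0513 units [0.68 6.32 1.35] [ 0.8  0.9 -0.4] 0.338
```

Request:
send_rows:
  targets:
    - {"x": 0.1, "y": 0.9, "z": 0, "roll": 0, "claw": -1}
    - {"x": 0.1, "y": 0.9, "z": 0, "roll": 0, "claw": -1}
    - {"x": 0.1, "y": 0.9, "z": 0, "roll": 0, "claw": -1}
    - {"x": 0.1, "y": 0.9, "z": 0, "roll": 0, "claw": -1}
    - {"x": 0.1, "y": 0.9, "z": 0, "roll": 0, "claw": -1}
    - {"x": 0.1, "y": 0.9, "z": 0, "roll": 0, "claw": -1}
    - {"x": 0.08, "y": 0.92, "z": 0, "roll": 0, "claw": -1}
    - {"x": 0, "y": 0, "z": 0.8, "roll": 0, "claw": -1}
    - {"x": 0, "y": 0, "z": 0, "roll": 0, "claw": -1}
    - {"x": 0, "y": 0, "z": 0, "roll": 0, "claw": -1}

```text
clock: 76.12
eef_pos: [0.4787, 0.2035, 0.1357]
tool_rot: [0.0, 1.0, -0.025, -0.0]
contact_force: [-0.8, -0.8, -0.7]
width: 0.339
gripper_force: 30.0
```

```bash
python3 go.py .4798 .2037 .127
```

```text
76.1 [0.4787 0.2035 0.1357] yaw -0.0507 units [ 0.05 -0.02  0.43] [-0.8 -0.8 -0.7] 0.339
```

Request:
send_rows:
  targets:
    - {"x": 0.03, "y": -0.01, "z": 0.23, "roll": 0, "claw": -1}
    - {"x": 0, "y": 0, "z": 0.2, "roll": 0, "claw": -1}
    - {"x": 0, "y": 0, "z": 0, "roll": 0, "claw": -1}
    - {"x": 0, "y": 0, "z": 0, "roll": 0, "claw": -1}

```text
clock: 76.62
eef_pos: [0.4795, 0.2033, 0.1274]
tool_rot: [-0.0, 1.0, -0.026, 0.0]
contact_force: [-0.3, 0.3, -0.6]
width: 0.336
gripper_force: 30.0
```

```bash
python3 go.py .4798 .2037 .127
```

```text
76.6 [0.4795 0.2033 0.1274] yaw -0.0511 units [ 0.02 -0.02  0.02] [-0.3  0.3 -0.6] 0.336
```

Request:
send_rows:
  targets:
    - {"x": 0, "y": 0, "z": 0, "roll": 0, "claw": -0.2}
    - {"x": 0, "y": 0, "z": 0, "roll": 0, "claw": 0}
    - {"x": 0, "y": 0, "z": 0, "roll": 0, "claw": 0}
    - {"x": 0, "y": 0, "z": -0.5, "roll": 0, "claw": 0}
    - {"x": 0, "y": 0, "z": -1, "roll": 0, "claw": 0}
    - {"x": 0, "y": 0, "z": -1, "roll": 0, "claw": 0}
    - {"x": 0, "y": 0, "z": -1, "roll": 0, "claw": 0}
    - {"x": 0, "y": 0, "z": -1, "roll": 0, "claw": 0}
    - {"x": 0, "y": 0, "z": 0, "roll": 0, "claw": 0}

```text
clock: 77.75
eef_pos: [0.4801, 0.2035, 0.2191]
tool_rot: [-0.001, 1.0, -0.026, 0.001]
contact_force: [-0.2, 0.5, -0.2]
width: 0.502
gripper_force: 0.0
```

Request:
send_rows:
  targets:
    - {"x": -0.5, "y": 1, "z": 0, "roll": 0, "claw": 0}
    - {"x": 0, "y": 1, "z": 0, "roll": 0, "claw": 0}
    - {"x": 0, "y": 1, "z": 0, "roll": 0, "claw": 0}
    - {"x": 0, "y": 1, "z": 0, "roll": 0, "claw": 0}
    - {"x": 0, "y": 1, "z": 0, "roll": 0, "claw": 0}
    - {"x": 0, "y": 1, "z": 0, "roll": 0, "claw": 0}
    - {"x": 0, "y": 0, "z": 0, "roll": 0, "claw": 0}
    - {"x": 0, "y": 0, "z": 0, "roll": 0, "claw": 0}

```text
clock: 78.75
eef_pos: [0.4628, 0.0839, 0.217]
tool_rot: [0.0, 1.0, -0.026, -0.0]
contact_force: [-0.6, 0.7, 0.9]
width: 0.505
gripper_force: 0.0
```

```bash
python3 bar.py w60 79 -6 -78
python3 - <<'E'
from h import *
o=load("w60"); print(o["eef_pos"],o["tool_rot"])
im=cv2.imread("pics/w60.png"); cv2.imwrite("pics/w60b.png",cv2.resize(im,(800,600),interpolation=cv2.INTER_CUBIC))
E
```

```text
(array([-102. ,  264.2]), 217.0, 'yaw err', 0.001) [-0.61  0.69  0.86] 0.505
79.0 (43.63, 0.09, 31)
-6.0 (43.54, 0.09, 31)
-78.0 (nan, nan, 0)
[0.46282716 0.08387102 0.2169763 ] [ 3.04743894e-05  9.99665793e-01 -2.58490293e-02 -3.58444110e-04]
  return _methods._mean(a, axis=axis, dtype=dtype,
  ret = ret.dtype.type(ret / rcount)
  ret = _var(a, axis=axis, dtype=dtype, out=out, ddof=ddof,
  arrmean = um.true_divide(arrmean, div, out=arrmean,
  ret = ret.dtype.type(ret / rcount)
```

View pics/w60b.png

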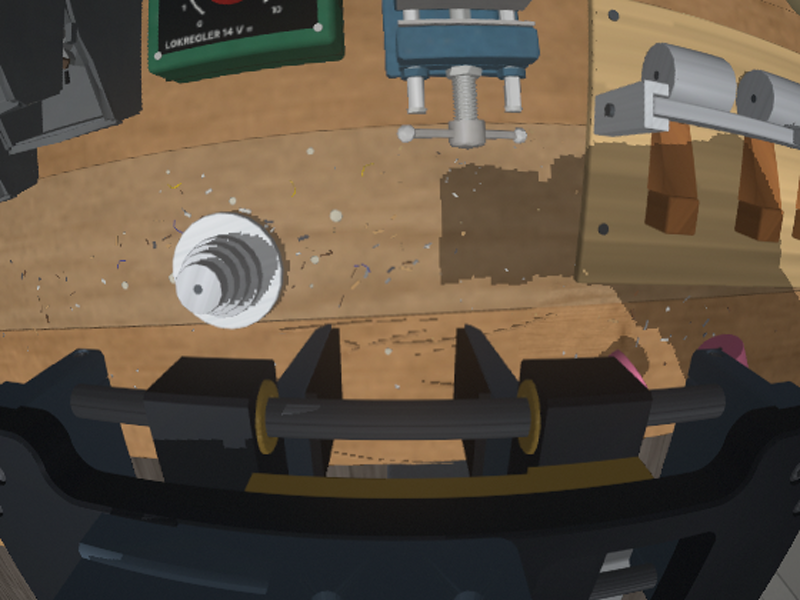

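The stack is stepped and centred, with d's hole at (198,289). The bars rest on their chocks beneath the lifted gate. I'll do a last number check and hand in.

Run:
```python
from h import *
p=px2w("wrist",198.5*.7-.5,289.5*.7-.5,.056,load("w60")); print(p.round(4)); d=np.hypot(*(p[:2]-[.479,.2037])); print(d)
if d<.004: print(robot.close_job())
```

```text
[0.4793 0.2035 0.056 ]
0.00032332092082596055
the job is handed in; nothing more can be done
None
```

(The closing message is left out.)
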